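Stand the washed paddle boards in the sliding rack and run it under the drying hood

ROBOT

A 6-joint arm with a two-finger parallel gripper is mounted at the origin on the work surface. World frame = base frame: x ahead of the robot, y to its left, z up, the work surface at z = 0. Lengths are in m, angles in rad, forces in N, time in s.
With the tool pointing down it reaches from about 0.325 to 1 m from the base axis. Payload 5.1 kg.
Tool frame: the origin (TCP) lies at the very end of the fingers, on their centre line; the grasp point (between the pads) lies 19 mm behind it; z points along the fingers, y is the direction in which the jaws open and shut (so a half turn about z gives the same grasp; the last joint's range is limited). The gripper opens to 85 mm and grips with 20 to 120 N. Pads are 22 mm wide; open, the fingers measure 114 mm over their backs; the gripper's body (76 mm by 85 mm) begins 54 mm behind the grasp point. The pads swing forward as they close: fully open they stand 13 mm farther back than shut.
Start: joints at [-1.335, 0.124, 1.65, -0, 1.367, -0.083], TCP at [0.204, -0.617, 0.209] pointing down, gripper open.
Joint ranges: [-2.61, 2.61], [-1.02, 2.33], [0.03, 2.71], [-1.35, 4.49], [0.32, 2.68], [-2.91, 2.91]. Speed limits (rad/s): [2.57, 2.57, 3.14, 3.14, 3.14, 3.14].

INTERFACE

Orientations are given as a unit quaternion [x, y, z, w].
In Python, from station import r, gripper_to, optics, workorder gives the robot as it stands. Calls block until the motion is done:
- r.goto(position, orientation): joint-space move of the TCP to a pose.
- r.line_to(position, rotation=None, speed=0.15): straight line of the TCP; rotation=None keeps the orientation; speed is the mean speed in m/s.
- r.move_j(angles): joint-space move.
- gripper_to(opening, newtons=None): finger opening in m; newtons is the grip in N (None keeps the last); returns when the fingers have stopped.
- r.sleep(seconds).
- r.solve_ik(position, orientation): joint angles nearest the present ones, or None.
- optics.read_camera(name): name is "scene" or "top" or "wrist"; returns the picture (400x640x3 uint8, red, green, blue); there is no depth.
- optics.camera_params(name): a dict with "fovy" (degrees; the focal length in pixels is half the picture's height over the tangent of half this angle, whatever the lens; pixels are square), "cx", "cy" (the principal point, pixels), "xyz" and "orientation" of the camera in the world; the wrist camera has in their place "mount" (4x4, takes a point from camera to tool coordinates, whose origin is the TCP and whose axes are the flange's). Camera axes: x right, y down, z forward; pixel columns grow to the right and rows downward; lengths in m; the calibration is good to about 2 mm. A picture is of the moment at which its call begins: read the wrist's pose just before it. camera_params takes no time and is no camera call.
A pose or a line that the arm cannot do raises r.MotionError and nothing moves.
- workorder.sign_off(): hands the job in, once; it reports no verdict.
Readings, each from a call of its own:
- r.get_time_s(): time.
- r.get_joint_pos(): joint angles.
- r.get_joint_velocities(): joint speeds.
- r.get_joint_efforts(): joint torques, N m.
- r.get_position(): TCP position.
- r.get_tool_rot(): TCP orientation.
- r.get_contact_force(): force on the tool from outside, world axes, zero at the start.
- r.get_moment(): the same for the moment, N m.
- r.get_gripper_width(): finger opening in m.
Only numpy, scipy, OpenCV 4.12 (cv2) and the standard library are available. Lean on these libraries where they do the work, as an engineer would, in place of code of your own. Each camera call takes 0.05 s, during which the arm holds its last target.

TASK

Draw the slotted rack all the way out from under the drying hood and stand every washed wooden paddle board that is lying on the counter upright in it, blade down and handle up, one board to a slot. Then slide the loaded rack fully home under the hood and, after that, press the green start button on top of the hood fully down and let go. Leave the bowl, spray bottle and jar where they are.

Things in the scene. Friction and masses are not known exactly. Their poses are not given: they have to be found in the camera images.
- board0: wooden paddle board, red stripes, flat on the counter, handle roughly to the robot's right (or absent: None). 140 mm long, 14 thick all over, 0.1 kg, faces alike: handle 65 x 26 wide, blade 75 x 80 wide. Origin mid handle, mid thickness; x along the handle away from the blade (handle end +32.5, blade -32.5 to -107.5), y across the width, z through the thickness. Stood blade down: x up, origin 107.5 above the slot floor
- board1: wooden paddle board, blue stripes, flat on the counter, handle roughly to the robot's right (or absent: None). 140 mm long, 14 thick all over, 0.1 kg, faces alike: handle 65 x 26 wide, blade 75 x 80 wide. Origin mid handle, mid thickness; x along the handle away from the blade (handle end +32.5, blade -32.5 to -107.5), y across the width, z through the thickness. Stood blade down: x up, origin 107.5 above the slot floor
- board2: wooden paddle board, green stripes, flat on the counter, handle roughly to the robot's right (or absent: None). 140 mm long, 14 thick all over, 0.1 kg, faces alike: handle 65 x 26 wide, blade 75 x 80 wide. Origin mid handle, mid thickness; x along the handle away from the blade (handle end +32.5, blade -32.5 to -107.5), y across the width, z through the thickness. Stood blade down: x up, origin 107.5 above the slot floor
- board3: wooden paddle board, yellow stripes, flat on the counter, handle roughly to the robot's right (or absent: None). 140 mm long, 14 thick all over, 0.1 kg, faces alike: handle 65 x 26 wide, blade 75 x 80 wide. Origin mid handle, mid thickness; x along the handle away from the blade (handle end +32.5, blade -32.5 to -107.5), y across the width, z through the thickness. Stood blade down: x up, origin 107.5 above the slot floor
- cabinet: drying hood fixed on the counter: white roof 270 (x) x 150 (y) mm, top 210 above the counter, clear below to 188, on posts with clear sides, closed at its +y end, open at its -y side, where the rack slides out on low rails along the cabinet's own -y. Origin: on the counter under the middle of the hood
- rack (a joint): travel of the sliding rack along the cabinet's own -y, m: 0 fully home under the hood, 0.18 fully out (hard stops at both ends); moves with about 2 N of friction and stays where it is left
- rack_mid (a point): centre of the rack's slot floor, 20 mm above the counter; axes as the cabinet's. Grey tray 214 (x) x 116 (y) with 12 mm lips at y +-52 and five white dividers, 26 thick in x, 90 wide in y, upright to 50 above the slot floor, rounded to a top at 63. Between them four slots 20 wide every 46 in x: a board's faces look along x, its blade's 80 lies along y
- slot0 (a point): centre of the floor of the rack slot farthest from the robot (axes as rack_mid)
- slot1 (a point): centre of the floor of the rack slot second from the far end (axes as rack_mid)
- slot2 (a point): centre of the floor of the rack slot third from the far end (axes as rack_mid)
- slot3 (a point): centre of the floor of the rack slot nearest the robot (axes as rack_mid)
- rack_grip (a point): middle of the rack's blue pull bar, 85 mm above the counter and 155 mm from rack_mid towards the cabinet's -y; the bar is 86 mm long in the cabinet's x, 12 mm thick in y, 16 mm high, carried on two posts 38 mm either side of the middle; pinch it from above across its 12 mm
- start (a joint): travel of the green start button, m: 0 up, 0.008 fully down (down is +); springs back; fully down takes 5 N; it counts as pressed beyond 0.005
- start_top (a point): top centre of the green start button (36 mm across) on the roof of the hood; it is pressed straight down
- bowl: steel mixing bowl, 150 mm across, 70 high; not to be moved. Origin under its centre
- spray: blue spray bottle, 68 mm across, about 195 high; not to be moved. Origin under its centre
- jar: amber jar with yellow lid, 70 mm across, 100 high; not to be moved. Origin under its centre
Things that resemble listed ones, but are neither listed nor needed, are in the scene too. What is shaped like the board1 but purple is not meant.

How it is judged:
On the way, in this order (a step that is already met when the one before it is completed fails the run):
1. the rack is drawn out (beyond 165 mm) (value of joint rack above 0.165 m), for 0.2 s.
2. every board stands in a slot and the rack is fully home under the hood (angle between each of board0, board1, board2, board3's own x axis and vertical below 0.2 rad and z of board0 in the frame of rack_mid between 0.095 and 0.118 m and y of board0 in the frame of rack_mid between -0.03 and 0.03 m and x of board0 in the frame of rack_mid between -0.095 and 0.095 m and z of board1 in the frame of rack_mid between 0.095 and 0.118 m and y of board1 in the frame of rack_mid between -0.03 and 0.03 m and x of board1 in the frame of rack_mid between -0.095 and 0.095 m and z of board2 in the frame of rack_mid between 0.095 and 0.118 m and y of board2 in the frame of rack_mid between -0.03 and 0.03 m and x of board2 in the frame of rack_mid between -0.095 and 0.095 m and z of board3 in the frame of rack_mid between 0.095 and 0.118 m and y of board3 in the frame of rack_mid between -0.03 and 0.03 m and x of board3 in the frame of rack_mid between -0.095 and 0.095 m and value of joint rack below 0.01 m), for 0.3 s.
3. the start button is pressed down with the rack still home (value of joint start above 0.005 m and value of joint rack below 0.01 m), for 0.05 s.
4. the start button is let go (value of joint start below 0.002 m), for 0.1 s.
At the end, for the whole second after the job is handed in: Every board present stands in a slot of the rack, blade down on the slot floor (within about 11 mm in height), its handle up within 0.2 rad of vertical, the rack is home within 10 mm and the start button is up again (all of step 2 and value of joint start below 0.002 m); the robot touches nothing.
It fails at once if the bowl is moved more than 40 mm or tipped (distance of bowl from where it was at the start of the episode above 0.04 m or angle between bowl's own z axis and vertical above 0.5 rad).
It fails at once if the spray is moved more than 40 mm or tipped (distance of spray from where it was at the start of the episode above 0.04 m or angle between spray's own z axis and vertical above 0.5 rad).
It fails at once if the jar is moved more than 40 mm or tipped (distance of jar from where it was at the start of the episode above 0.04 m or angle between jar's own z axis and vertical above 0.5 rad).
Of board0, board1, board2, board3 only 3 to 4 are there at a start; the rules pass over those that are not, and their reading is None.
At some moment in a run one of board0, board1, board2, board3 may be knocked a few centimetres aside while the robot is not near it.
Once in a run the grip may slacken for a moment while it holds something.
It also fails if it takes over 200 s, if anything falls off the work surface, if the arm or the gripper's body presses on something with over 40 N, if the wrist force passes 120 N, or if a joint passes its speed limit or range.

## Working session

There is one attempt and no reset: what is moved stays moved. The work goes in short steps, each a Python script; the robot and the scene stay as the last script left them, time stands still between calls to the robot, and variables do not carry over. Pictures are saved under pics/ and viewed, and the job is handed in when it is done.

```bash
ls; mkdir -p pics; python3 - <<'E'
from station import r, gripper_to, optics, workorder
import cv2
for n in ("scene","top","wrist"):
    im=optics.read_camera(n); cv2.imwrite(f"pics/{n}0.png",im[:,:,::-1]); print(n,optics.camera_params(n))
print(r.get_time_s(),r.get_tool_rot(),r.get_gripper_width())
E
```

```text
pics
scene {'fovy': 49.687435989463076, 'cx': 321.3880370276544, 'cy': 201.82874654823186, 'xyz': array([ 0.98501114, -0.78230183,  1.1811273 ]), 'orientation': array([ 0.91183475,  0.20545293, -0.07729635, -0.34694634])}
top {'fovy': 45.367718193005544, 'cx': 322.0134471161773, 'cy': 198.4023595842025, 'xyz': array([0.47434987, 0.03921576, 1.4598524 ]), 'orientation': array([ 0.71212351, -0.70062127,  0.01955862, -0.04034109])}
wrist {'fovy': 63.403941275884684, 'cx': 317.69440874726547, 'cy': 198.91683934306207, 'mount': array([[ 3.63183233e-05, -9.50294259e-01, -3.11353209e-01,
         7.90945603e-02],
       [ 9.99999172e-01, -3.65880706e-04,  1.23336653e-03,
        -9.10151896e-04],
       [-1.28597927e-03, -3.11352996e-01,  9.50293459e-01,
        -1.64443915e-01],
       [ 0.00000000e+00,  0.00000000e+00,  0.00000000e+00,
         1.00000000e+00]])}
0.15 [ 9.87325049e-01  1.58709128e-01 -6.15585007e-05 -8.10058681e-04] 0.08536266286465496
```

View pics/scene0.png

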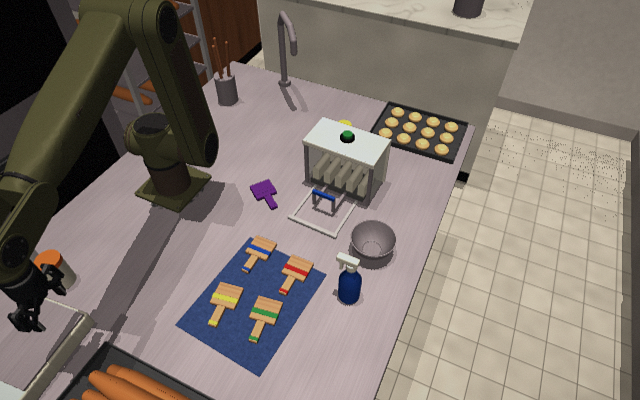

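View pics/top0.png

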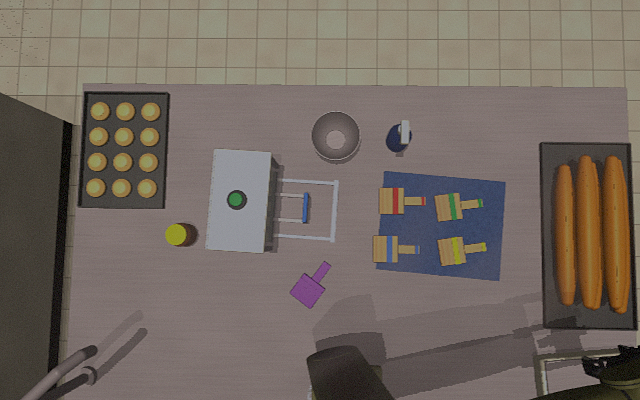

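View pics/wrist0.png

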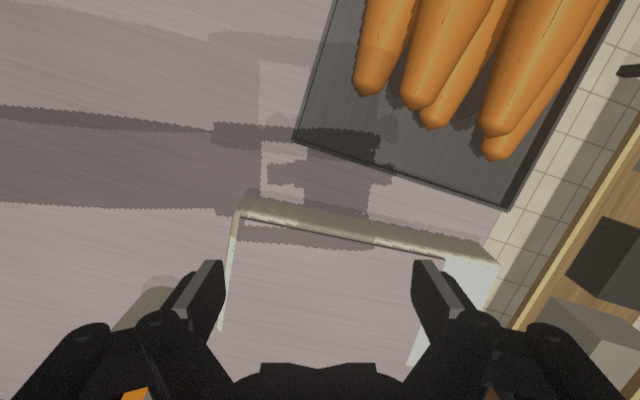

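Scene: the boards lie on the blue mat, four of them. In the top view they are at red (395,201), green (455,206), blue (390,249) and yellow (458,250). The purple paddle at (310,288) is the decoy. The hood is at (240,200) with the button at (235,199), and the pull bar is at (306,207). I'll measure these now.

```bash
cat > h.py <<'E'
from station import r, gripper_to, optics, workorder
import numpy as np, cv2
from scipy.spatial.transform import Rotation as R
def cam(n):
    p=optics.camera_params(n); f=200/np.tan(np.radians(p['fovy'])/2)
    if n=='wrist':
        T=np.eye(4);T[:3,:3]=R.from_quat(r.get_tool_rot()).as_matrix();T[:3,3]=r.get_position();T=T@p['mount']
        return f,p['cx'],p['cy'],T[:3,:3],T[:3,3]
    return f,p['cx'],p['cy'],R.from_quat(p['orientation']).as_matrix(),np.array(p['xyz'])
def snap(n,name=None):
    c=cam(n); im=optics.read_camera(n)
    if name: cv2.imwrite(f"pics/{name}.png",im[:,:,::-1])
    return im,c
def ray(c,uv):
    d=np.array([(uv[0]-c[1])/c[0],(uv[1]-c[2])/c[0],1.]); return c[4],c[3]@d
def onz(c,uv,z):
    o,d=ray(c,uv); return o+d*(z-o[2])/d[2]
def proj(c,P):
    q=c[3].T@(np.asarray(P)-c[4]); return q[:2]/q[2]*c[0]+np.array(c[1:3])
def tri(rays):
    A=np.zeros((3,3));b=np.zeros(3)
    for o,d in rays:
        d=d/np.linalg.norm(d);M=np.eye(3)-np.outer(d,d);A+=M;b+=M@o
    P=np.linalg.solve(A,b); return P,[np.linalg.norm(np.cross(P-o,d/np.linalg.norm(d))) for o,d in rays]
HUE={'red':[(0,6),(174,180)],'blue':[(105,118)],'green':[(50,80)],'yellow':[(24,33)]}
def mask(im,col,smin=110,vmin=60):
    h=cv2.cvtColor(im,cv2.COLOR_RGB2HSV); m=np.zeros(h.shape[:2],np.uint8)
    for a,b in HUE[col]: m|=cv2.inRange(h,(a,smin,vmin),(b,255,255))
    return m
def blobs(m,amin=6):
    n,l,s,c=cv2.connectedComponentsWithStats(m)
    return sorted([(int(s[i,4]),c[i].round(1).tolist(),s[i,:4].tolist()) for i in range(1,n) if s[i,4]>=amin],reverse=True)
def q_from(z,y):
    z=np.array(z,float);z/=np.linalg.norm(z);y=np.array(y,float);y-=z*(y@z);y/=np.linalg.norm(y)
    return R.from_matrix(np.column_stack([np.cross(y,z),y,z])).as_quat()
E
python3 - <<'E'
from h import *
im=cv2.imread('pics/top0.png')[:,:,::-1].copy()
sc=cv2.imread('pics/scene0.png')[:,:,::-1].copy()
for k in HUE:
    print(k,'top',blobs(mask(im,k))[:6]); print('   scene',blobs(mask(sc,k))[:6])
cv2.imwrite('pics/topz.png',cv2.resize(im[150:300,190:510],None,fx=2.5,fy=2.5,interpolation=cv2.INTER_NEAREST)[:,:,::-1])
h=cv2.cvtColor(im,cv2.COLOR_RGB2HSV)
for p in [(390,205),(390,249),(380,220),(392,201),(452,207)]: print(p,h[p[1],p[0]])
E
```

```text
red top [(130, [395.0, 200.5], [393, 188, 5, 26]), (20, [422.5, 201.4], [421, 197, 4, 9])]
   scene [(105, [295.9, 269.5], [284, 263, 25, 14]), (25, [283.6, 290.5], [279, 288, 9, 7])]
blue top [(133, [389.0, 248.7], [387, 235, 5, 28]), (106, [304.9, 206.7], [303, 193, 5, 29]), (48, [466.3, 213.1], [455, 208, 25, 15]), (34, [395.3, 136.4], [392, 129, 8, 13]), (19, [452.0, 265.3], [443, 264, 19, 3]), (18, [416.5, 249.0], [416, 245, 2, 9])]
   scene [(7716, [250.0, 309.2], [176, 238, 150, 138]), (578, [349.6, 287.3], [338, 271, 23, 33]), (113, [323.0, 194.6], [312, 189, 23, 13])]
green top [(136, [235.2, 199.0], [229, 193, 13, 13]), (115, [452.3, 206.2], [449, 193, 8, 27]), (22, [479.3, 202.4], [478, 199, 4, 9])]
   scene [(116, [264.2, 312.4], [251, 307, 27, 12]), (58, [347.1, 134.1], [343, 131, 10, 8]), (25, [253.2, 337.8], [249, 336, 9, 5])]
yellow top [(358, [175.4, 234.2], [165, 224, 22, 21]), (166, [455.7, 250.2], [451, 237, 11, 27]), (35, [482.9, 246.1], [481, 242, 5, 9]), (20, [635.0, 380.9], [630, 379, 10, 5]), (14, [636.5, 387.9], [634, 385, 6, 7]), (11, [638.0, 395.9], [637, 393, 3, 7])]
   scene [(136, [225.0, 297.6], [212, 293, 26, 11]), (44, [345.5, 121.9], [338, 120, 14, 6]), (33, [212.8, 321.8], [208, 320, 10, 5])]
(390, 205) [ 20 111 145]
(390, 249) [110 139 143]
(380, 220) [115  60 106]
(392, 201) [ 15 118 140]
(452, 207) [ 65 126 119]
```

View pics/topz.png

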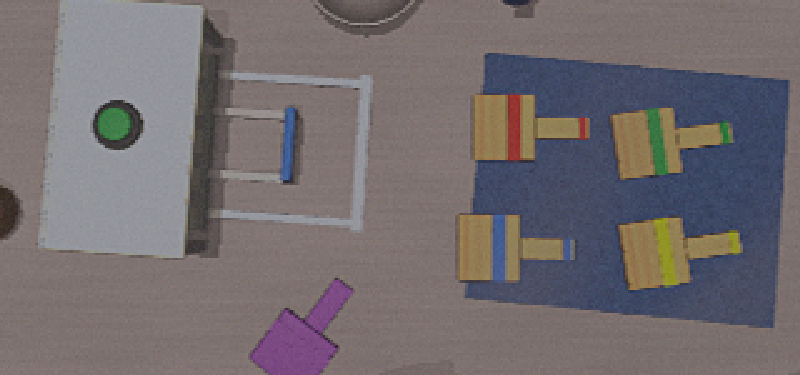

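```bash
python3 - <<'E'
from h import *
im=cv2.imread('pics/top0.png')[:,:,::-1].copy();sc=cv2.imread('pics/scene0.png')[:,:,::-1].copy()
ct,cs=cam('top'),cam('scene')
def o(n,uv,z): print(n,onz(ct,uv,z).round(4))
print('bar tri',tri([ray(ct,(304.9,206.7)),ray(cs,(323,194.6))]))
o('bar z.093',(304.9,206.7),.093)
print('btn tri',tri([ray(ct,(235.2,199)),ray(cs,(347.1,134.1))]))
o('btn',(235.2,199),.22)
# bar direction
m=mask(im,'blue');ys,xs=np.nonzero(m[190:224,300:311]);pts=np.c_[xs+300,ys+190].astype(np.float32)
P=np.array([onz(ct,p,.093)[:2] for p in pts]);u=np.linalg.svd(P-P.mean(0))[2][0];print('bar dir',u,np.degrees(np.arctan2(u[1],u[0])),np.ptp(P@u))
# roof
h=cv2.cvtColor(im,cv2.COLOR_RGB2HSV); w=cv2.inRange(h,(80,0,130),(130,60,255)); w[:, :190]=0;w[:,285:]=0
b=cv2.findContours(cv2.morphologyEx(w,cv2.MORPH_OPEN,np.ones((5,5))),0,1)[0];b=max(b,key=cv2.contourArea)
rc=cv2.minAreaRect(b);print(rc);q=cv2.boxPoints(rc);Q=np.array([onz(ct,p,.21)[:2] for p in q]);print(Q.round(4),[np.linalg.norm(Q[i]-Q[i-1]).round(4) for i in range(4)], Q.mean(0))
e=[Q[i]-Q[i-1] for i in range(4)];e=max(e,key=np.linalg.norm);print('roof x dir',np.degrees(np.arctan2(e[1],e[0])))
for k,(a,b_) in dict(red=((395,200.5),(422.5,201.4)),blue=((389,248.7),(416.5,249)),green=((452.3,206.2),(479.3,202.4)),yellow=((455.7,250.2),(482.9,246.1))).items():
    A,B=onz(ct,a,.014),onz(ct,b_,.014);d=B-A;print(k,A[:2].round(4),B[:2].round(4),np.linalg.norm(d).round(4),np.degrees(np.arctan2(d[1],d[0])).round(1))
for n,p in dict(bowl=(336,135),spray=(398,137),jar=(175.4,234)).items(): o(n,p,.07)
E
```

```text
bar tri (array([0.56385264, 0.12816539, 0.0907037 ]), [np.float64(0.0021399216786315957), np.float64(0.00213992167863174)])
bar z.093 [0.5655 0.1291 0.093 ]
btn tri (array([0.57228764, 0.30060429, 0.23100944]), [np.float64(0.0014085652829503735), np.float64(0.0014085652829501957)])
btn [0.5744 0.3037 0.22  ]
bar dir [-0.99892482  0.04635957] 177.34283978427683 0.08096611632315687
((238.80670166015625, 200.27078247070312), (54.14469528198242, 100.80580139160156), 4.864514350891113)
[[0.4449 0.3743]
 [0.7114 0.3615]
 [0.7008 0.2169]
 [0.4356 0.2322]] [np.float64(0.1424), np.float64(0.2667), np.float64(0.1449), np.float64(0.2656)] [0.57316977 0.29623133]
roof x dir -2.757053749465943
red [ 0.5938 -0.1377] [ 0.5923 -0.2203] 0.0826 -91.0
blue [ 0.4487 -0.1205] [ 0.4493 -0.2024] 0.0819 -89.6
green [ 0.5792 -0.3094] [ 0.5919 -0.3899] 0.0815 -81.0
yellow [ 0.4478 -0.3187] [ 0.4615 -0.3992] 0.0816 -80.4
bowl [0.7802 0.0432 0.07  ]
spray [ 0.7763 -0.1388  0.07  ]
jar [0.4812 0.5081 0.07  ]
```

```bash
python3 - <<'E'
from h import *
yaw=np.radians(-2.7); cx=np.array([np.cos(yaw),np.sin(yaw),0]); cy=np.array([-np.sin(yaw),np.cos(yaw),0])
mid=np.array([.563,.104,.02])
for al in (0,15,30,45,60):
  a=np.radians(al)
  for s in (1,-1):
    for off in (.069,-.069):
      res=[]
      for dz in (0,.1):
        g=mid+cx*off+np.array([0,0,.1075+.015+dz])
        z=cx*np.cos(a)-np.array([0,0,1])*np.sin(a)
        j=r.solve_ik(g+z*.019,q_from(z,s*cy)); res.append(None if j is None else np.round(j,2).tolist())
      print(al,s,off,res)
print('picks')
for al in (0,20,30,45):
  a=np.radians(al)
  for n,(p,d) in dict(red=((.5938,-.2),(0,1,0)),yel=((.457,-.375),(-.17,.98,0))).items():
   for s in (1,-1):
    d=np.array(d); z=np.array([0,0,-1])*np.cos(a)+d*np.sin(a); y=s*np.cross(z,np.cross(d,z)); y=s*np.cross([0,0,1],d)
    j=r.solve_ik(np.array([*p,.012]),q_from(z,y)); print(al,n,s,None if j is None else np.round(j,2))
E
```

```text
0 1 0.069 [[0.17, 0.12, 2.42, 3.4, 0.99, 1.43], [0.17, -0.17, 2.44, 3.47, 0.73, 1.32]]
0 1 -0.069 [[-2.41, 2.33, 2.7, 1.88, 0.82, -0.44], None]
0 -1 0.069 [[0.17, 0.12, 2.42, 3.4, 0.99, -1.72], [0.17, -0.17, 2.44, 3.47, 0.73, -1.82]]
0 -1 -0.069 [[-2.41, 2.33, 2.7, 1.88, 0.82, 2.71], None]
15 1 0.069 [[0.16, -0.07, 2.42, 3.54, 0.54, 1.28], [0.16, -0.3, 2.39, 3.83, 0.32, 0.96]]
15 1 -0.069 [None, None]
15 -1 0.069 [[0.16, -0.07, 2.42, 3.54, 0.54, -1.86], [0.16, -0.3, 2.39, 3.83, 0.32, -2.18]]
15 -1 -0.069 [None, None]
30 1 0.069 [None, None]
30 1 -0.069 [None, [0.25, -0.78, 2.55, -0.65, 0.42, -0.81]]
30 -1 0.069 [None, None]
30 -1 -0.069 [None, [0.25, -0.78, 2.55, -0.65, 0.42, 2.33]]
45 1 0.069 [None, [0.13, -0.29, 2.15, -0.25, 0.51, -1.23]]
45 1 -0.069 [[0.2, -0.55, 2.51, -0.41, 0.45, -1.01], [0.2, -0.68, 2.4, -0.29, 0.67, -1.16]]
45 -1 0.069 [None, [0.13, -0.29, 2.15, -0.25, 0.51, 1.92]]
45 -1 -0.069 [[0.2, -0.55, 2.51, -0.41, 0.45, 2.13], [0.2, -0.68, 2.4, -0.29, 0.67, 1.98]]
60 1 0.069 [[0.11, -0.09, 2.08, -0.13, 0.63, -1.33], [0.11, -0.19, 1.99, -0.11, 0.82, -1.36]]
60 1 -0.069 [
[... 329 characters left out ...]
[-0.41  0.27  1.84 -0.    1.03 -0.41]
0 yel 1 [-0.78  0.2   1.92 -0.    1.02  2.19]
0 yel -1 [-0.78  0.2   1.92 -0.    1.02 -0.95]
20 red 1 [-0.55  0.37  1.75  0.31  1.23  2.45]
20 red -1 [-0.55  0.37  1.75  0.31  1.23 -0.69]
20 yel 1 [-0.87  0.37  1.74  0.18  1.34  2.04]
20 yel -1 [-0.87  0.37  1.74  0.18  1.34 -1.11]
30 red 1 [-0.61  0.44  1.7   0.43  1.35  2.36]
30 red -1 [-0.61  0.44  1.7   0.43  1.35 -0.78]
30 yel 1 [-0.9   0.47  1.64  0.24  1.49  1.99]
30 yel -1 [-0.9   0.47  1.64  0.24  1.49 -1.15]
45 red 1 [-0.68  0.56  1.62  0.58  1.53  2.27]
45 red -1 [-0.68  0.56  1.62  0.58  1.53 -0.88]
45 yel 1 [-0.94  0.63  1.51  0.32  1.72  1.96]
45 yel -1 [-0.94  0.63  1.51  0.32  1.72 -1.18]
```

```bash
python3 - <<'E'
from h import *
yaw=np.radians(-2.7); cx=np.array([np.cos(yaw),np.sin(yaw),0]); cy=np.array([-np.sin(yaw),np.cos(yaw),0])
mid=np.array([.563,.104,.02])
r0=r.get_joint_pos()
for side in (1,-1):
 for al in (0,10,20,30,35,40,45,50,55):
  a=np.radians(al); out=[]
  for off in (.069,.023,-.023,-.069):
    ok=''
    for dz in (0,.05,.09):
        g=mid+cx*off+np.array([0,0,.1075+.018+dz])
        z=side*cx*np.cos(a)-np.array([0,0,1])*np.sin(a)
        js=[r.solve_ik(g+z*.012,q_from(z,s*cy)) for s in (1,-1)]
        ok+=''.join('.' if j is None else 'Y' for j in js)+' '
        if dz==0 and js[0] is not None: J=np.round(js[0],2).tolist()
    out.append(ok)
  print(side,al,out,J if 'Y' in ''.join(out) else '')
E
```

```text
1 0 ['YY YY YY ', 'YY YY YY ', 'YY YY YY ', '.. .. .. '] [0.24, -0.08, 2.62, 3.49, 0.99, 1.38]
1 10 ['YY YY YY ', 'YY YY YY ', 'YY YY YY ', '.. .. .. '] [0.24, -0.28, 2.63, 3.61, 0.66, 1.24]
1 20 ['YY .. .. ', 'YY .. .. ', 'YY .. .. ', 'YY .. YY '] [0.28, -0.59, 2.71, 4.18, 0.35, 0.67]
1 30 ['.. .. .. ', '.. .. .. ', '.. .. YY ', '.. YY YY '] [0.28, -0.59, 2.71, 4.18, 0.35, 0.67]
1 35 ['.. .. .. ', '.. .. YY ', '.. YY YY ', 'YY YY YY '] [0.24, -0.63, 2.6, -0.81, 0.32, -0.62]
1 40 ['.. YY YY ', '.. YY YY ', 'YY YY YY ', 'YY YY YY '] [0.22, -0.61, 2.56, -0.56, 0.4, -0.87]
1 45 ['YY YY YY ', 'YY YY YY ', 'YY YY YY ', 'YY YY YY '] [0.21, -0.59, 2.51, -0.4, 0.48, -1.03]
1 50 ['YY YY YY ', 'YY YY YY ', 'YY YY YY ', 'YY YY YY '] [0.19, -0.55, 2.46, -0.29, 0.57, -1.14]
1 55 ['YY YY YY ', 'YY YY YY ', 'YY YY YY ', 'YY YY YY '] [0.18, -0.51, 2.41, -0.21, 0.65, -1.21]
-1 0 ['YY .. .. ', 'YY YY .. ', 'YY YY YY ', 'YY YY YY '] [0.05, 0.78, 1.43, 0.16, 2.49, -1.44]
-1 10 ['YY YY YY ', 'YY YY YY ', 'YY YY YY ', 'YY YY YY '] [0.05, 0.7, 1.46, 0.14, 2.38, -1.45]
-1 20 ['YY YY YY ', 'YY YY YY ', 'YY YY YY ', 'YY YY YY '] [0.05, 0.61, 1.49, 0.12, 2.25, -1.46]
-1 30 ['YY YY YY ', 'YY YY YY ', 'YY YY YY ', 'YY YY YY '] [0.06, 0.52, 1.54, 0.11, 2.12, -1.46]
-1 35 ['YY YY YY ', 'YY YY YY ', 'YY YY YY ', 'YY YY YY '] [0.06, 0.47, 1.57, 0.1, 2.05, -1.46]
-1 40 ['YY YY YY ', 'YY YY YY ', 'YY YY YY ', 'YY YY YY '] [0.06, 0.42, 1.6, 0.09, 1.99, -1.47]
-1 45 ['YY YY YY ', 'YY YY YY ', 'YY YY YY ', 'YY YY YY '] [0.06, 0.37, 1.64, 0.08, 1.92, -1.46]
-1 50 ['YY YY YY ', 'YY YY YY ', 'YY YY YY ', 'YY YY YY '] [0.07, 0.32, 1.68, 0.08, 1.84, -1.46]
-1 55 ['YY YY YY ', 'YY YY YY ', 'YY YY YY ', 'YY YY YY '] [0.07, 0.26, 1.72, 0.07, 1.77, -1.46]
```

```bash
cat >> h.py <<'E'
yaw=np.radians(-2.7); cx=np.array([np.cos(yaw),np.sin(yaw),0]); cy=np.array([-np.sin(yaw),np.cos(yaw),0]); up=np.array([0,0,1.])
def st(m=''): print(m,round(r.get_time_s(),2),'p',np.round(r.get_position(),4),'w',round(r.get_gripper_width(),4),'F',np.round(r.get_contact_force(),1))
E
python3 - <<'E'
from h import *
p=r.get_position(); r.line_to([p[0],p[1],.33],speed=.4)
js=[r.solve_ik([.564,.128,.33],q_from(-up,s*cy)) for s in (1,-1)];print(np.round(js,2))
s=1 if abs(js[0][5])<abs(js[1][5]) else -1
r.goto([.564,.128,.33],q_from(-up,s*cy)); st()
im,c=snap('wrist','w1')
b=blobs(mask(im,'blue',100,50),50);print(b[:4])
print(proj(c,[.564,.128,.093]))
for x in b[:3]: print(onz(c,x[1],.093))
im,c=snap('top','top1')
E
```

```text
[[ 0.13 -0.08  1.66 -0.    1.56 -1.39]
 [ 0.13 -0.08  1.66 -0.    1.56  1.75]]
 3.51 p [0.5642 0.1273 0.33  ] w 0.0854 F [-0.5 -0.3 -0.2]
[(20074, [77.2, 123.6], [0, 22, 176, 206]), (2221, [149.6, 292.7], [114, 262, 72, 68]), (599, [318.1, 157.4], [314, 124, 9, 68])]
[318.23870454 160.60876665]
[ 0.50456873 -0.16199404  0.093     ]
[ 0.74492617 -0.12395114  0.093     ]
[0.55992955 0.12802061 0.093     ]
```

View pics/w1.png

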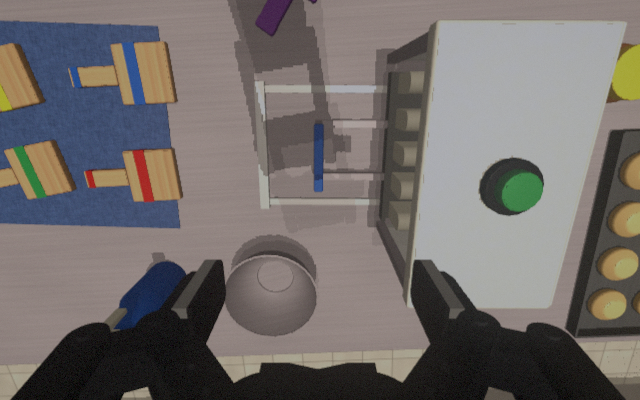

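```bash
python3 - <<'E'
from h import *
q=r.get_tool_rot()
r.line_to([.562,.128,.15],speed=.3); r.line_to([.562,.128,.067],speed=.1); st('down')
gripper_to(0,50); st('grip')
p=np.array(r.get_position())
for k in (.06,.12,.178):
    r.line_to(p-cy*k,speed=.12); st()
snap('top','top2'); 
gripper_to(.085); st('open')
p=np.array(r.get_position()); r.line_to([p[0],p[1],.2],speed=.2)
r.line_to([p[0],p[1],.33],speed=.3)
im,c=snap('wrist','w2'); b=blobs(mask(im,'blue',100,50),50)
for x in b[:4]: print(x,onz(c,x[1],.093))
snap('top','top3')
E
```

```text
down 5.34 p [0.5627 0.1281 0.0678] w 0.0855 F [ 1.1 -0.   0.9]
grip 6.02 p [0.562  0.128  0.0673] w 0.0097 F [-1.7 -0.8  2.8]
 6.67 p [0.5588 0.0675 0.0672] w 0.0098 F [-3.4 -1.2  3.2]
 7.32 p [0.5557 0.0075 0.0672] w 0.0095 F [-5.5 -1.9  6. ]
 7.95 p [ 0.5529 -0.045   0.0672] w 0.0097 F [-4.5 15.3  7.3]
open 8.72 p [ 0.5537 -0.0499  0.0673] w 0.0851 F [ 0.   0.1 -0.1]
(24844, [127.1, 117.1], [16, 19, 243, 208]) [ 0.48904239 -0.27635413  0.093     ]
(2298, [266.1, 296.7], [240, 264, 49, 73]) [ 0.74771441 -0.13346864  0.093     ]
(695, [261.3, 73.3], [251, 39, 19, 69]) [ 0.44762719 -0.11007868  0.093     ]
(566, [321.8, 158.1], [318, 126, 9, 67]) [ 0.54978051 -0.04451389  0.093     ]
```

View pics/w2.png

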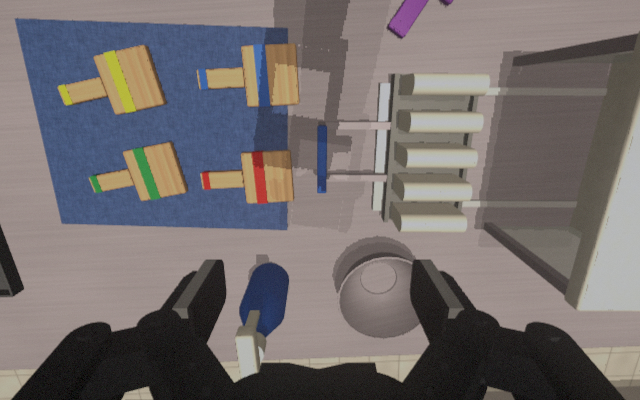

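View pics/top3.png

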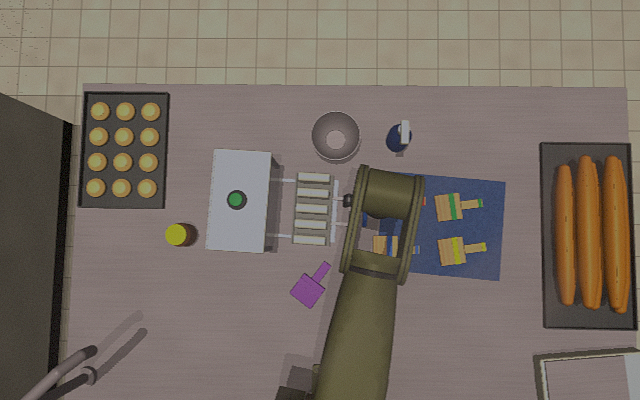

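The rack is out against its stop and the boards are undisturbed. In w2 the dividers show at (440,84)…(430,220). Next I'll measure them from two opposed wrist views and the top camera.

```bash
python3 - <<'E'
from h import *
for s,n in ((1,'w3'),(-1,'w4')):
    q=q_from(-up,s*cy); xt=R.from_quat(q).as_matrix()[:,0]
    # camera sits +79mm along tool x, looking tilted back; put its view centre on the rack
    r.goto(np.array([.56,.104,.36])-0*xt,q); st()
    im,c=snap('wrist',n); print('cam',c[4].round(3), 'rackmid px',proj(c,[.56,.104,.083]).round())
p=r.get_position()
E
```

```text
10.89 p [0.5597 0.1036 0.3585] w 0.0849 F [ 1.1 -0.3  0.5]
cam [0.48  0.108 0.523] rackmid px [318. 156.]
 13.59 p [0.56   0.1039 0.36  ] w 0.0852 F [ 0.2 -0.1  0. ]
cam [0.639 0.101 0.524] rackmid px [318. 153.]
```

View pics/w3.png

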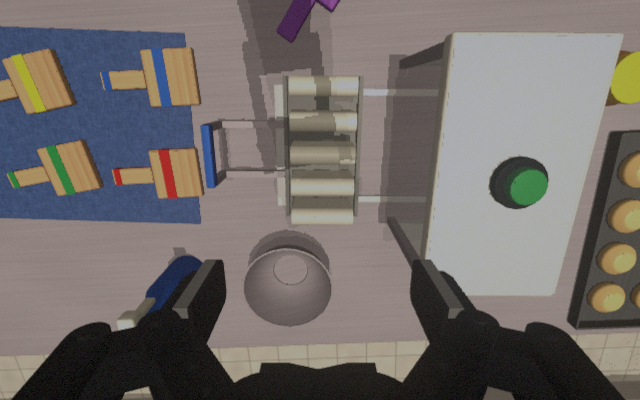

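View pics/w4.png

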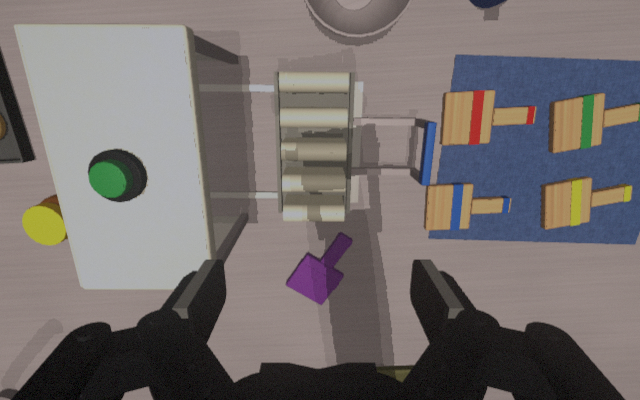

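```bash
python3 - <<'E'
from h import *
def camat(p,s):
    P=optics.camera_params('wrist');T=np.eye(4);T[:3,:3]=R.from_quat(q_from(-up,s*cy)).as_matrix();T[:3,3]=p;T=T@P['mount'];f=200/np.tan(np.radians(P['fovy'])/2)
    return f,P['cx'],P['cy'],T[:3,:3],T[:3,3]
C={'w3':camat([.5597,.1036,.3585],1),'w4':camat([.56,.1039,.36],-1),'top3':cam('top')}
win={'w3':(60,235,280,365),'w4':(60,235,270,355),'top3':(168,250,290,335)}
D={}
for n,c in C.items():
    im=cv2.imread(f'pics/{n}.png')[:,:,::-1].copy();h=cv2.cvtColor(im,cv2.COLOR_RGB2HSV)
    a,b,e,f=win[n];m=np.zeros(h.shape[:2],np.uint8)
    m[a:b,e:f]=cv2.inRange(h,(12,18,125),(40,110,255))[a:b,e:f]
    m=cv2.morphologyEx(m,cv2.MORPH_OPEN,np.ones((3,3)))
    bb=sorted([x for x in blobs(m,40)],key=lambda x:x[1][1])
    print(n,[(x[0],x[1],x[2]) for x in bb])
    D[n]=[(x[1],onz(c,x[1],.078)) for x in bb]
    for u,P in D[n]: print('   ',np.round(u,1),P.round(4))
    bl=max([x for x in blobs(mask(im,'blue',100,50),50) if x[2][3]>2.5*x[2][2] and x[2][2]<22],key=lambda x:x[0],default=None)
    if bl: print('  bar',onz(c,bl[1],.09).round(4))
E
```

```text
w3 [(926, [319.7, 84.6], [288, 75, 71, 21]), (114, [361.2, 93.3], [359, 76, 5, 36]), (117, [349.4, 104.4], [341, 98, 16, 12]), (857, [321.8, 119.5], [289, 112, 68, 20]), (1025, [322.6, 154.7], [290, 147, 66, 18]), (447, [321.7, 181.9], [291, 178, 63, 8]), (140, [282.6, 190.6], [280, 178, 6, 27]), (374, [321.9, 192.3], [291, 189, 63, 7]), (432, [321.6, 212.0], [291, 209, 62, 7]), (350, [321.6, 222.0], [291, 219, 63, 7])]
    [319.7  84.6] [0.4708 0.1104 0.078 ]
    [361.2  93.3] [0.484  0.1641 0.078 ]
    [349.4 104.4] [0.4972 0.1485 0.078 ]
    [321.8 119.5] [0.5149 0.1113 0.078 ]
    [322.6 154.7] [0.5624 0.1103 0.078 ]
    [321.7 181.9] [0.6012 0.1074 0.078 ]
    [282.6 190.6] [0.6114 0.0508 0.078 ]
    [321.9 192.3] [0.6166 0.107  0.078 ]
    [321.6 212. ] [0.6468 0.1053 0.078 ]
    [321.6 222. ] [0.6625 0.1046 0.078 ]
  bar [ 0.5534 -0.0437  0.09  ]
w4 [(532, [313.0, 74.6], [279, 71, 70, 8]), (536, [313.3, 86.8], [279, 83, 70, 9]), (531, [313.3, 111.6], [280, 108, 68, 8]), (537, [313.2, 123.7], [280, 120, 68, 12]), (114, [276.8, 131.4], [275, 116, 4, 34]), (963, [314.1, 150.7], [281, 143, 66, 17]), (778, [314.7, 182.9], [282, 175, 64, 17]), (115, [352.3, 189.2], [350, 176, 5, 26]), (686, [314.8, 212.5], [283, 205, 62, 17])]
    [313.   74.6] [0.6615 0.1051 0.078 ]
    [313.3  86.8] [0.6467 0.1055 0.078 ]
    [313.3 111.6] [0.6155 0.1071 0.078 ]
    [313.2 123.7] [0.5997 0.108  0.078 ]
    [276.8 131.4] [0.5918 0.1579 0.078 ]
    [314.1 150.7] [0.5632 0.1087 0.078 ]
    [314.7 182.9] [0.5171 0.1102 0.078 ]
    [352.3 189.2] [0.5052 0.0567 0.078 ]
    [314.8 212.5] [0.4721 0.1123 0.078 ]
  bar [ 0.5543 -0.0447  0.09  ]
top3 []
  bar [ 0.5346 -0.0413  0.09  ]
```

```bash
cat >> h.py <<'E'
MID=np.array([.563,.1095,.02])
def boards(im,c,region=None,z=.014):
    """per colour: blade stripe + handle-end stripe -> (mid-handle origin est, x_b dir, length)"""
    out={}
    for k in HUE:
        m=mask(im,k,100,50)
        if k=='blue': m=mask(im,k,125,105)
        B=[(a,onz(c,u,z),u,bx) for a,u,bx in blobs(m,8) if bx[2]*bx[3]<4000]
        best=None
        for i,A in enumerate(B):
            for Bb in B:
                if A[0]<1.8*Bb[0] or A[0]>14*Bb[0]: continue
                d=Bb[1]-A[1];L=np.linalg.norm(d)
                if .074<L<.092 and -.55<A[1][1]<.02 and (best is None or A[0]+Bb[0]>best[0]): best=(A[0]+Bb[0],A,Bb,d/L,L)
        if best:
            _,A,Bb,d,L=best
            out[k]=dict(o=((A[1]+d*.0565)+(Bb[1]-d*.0265))/2,d=d,L=L,px=(A[2],Bb[2]))
    return out
def show(b):
    for k,v in b.items(): print(k,v['o'][:2].round(4),'yaw',np.degrees(np.arctan2(v['d'][1],v['d'][0])).round(1),'L',v['L'].round(4),v['px'])
E
python3 - <<'E'
from h import *
def camat(p,s):
    P=optics.camera_params('wrist');T=np.eye(4);T[:3,:3]=R.from_quat(q_from(-up,s*cy)).as_matrix();T[:3,3]=p;T=T@P['mount'];f=200/np.tan(np.radians(P['fovy'])/2)
    return f,P['cx'],P['cy'],T[:3,:3],T[:3,3]
for n,c in {'w3':camat([.5597,.1036,.3585],1),'w4':camat([.56,.1039,.36],-1),'top0':cam('top')}.items():
    print(n);show(boards(cv2.imread(f'pics/{n}.png')[:,:,::-1].copy(),c))
E
```

```text
w3
red [ 0.5928 -0.1957] yaw -88.8 L 0.0819 ([167.5, 172.8], [117.4, 176.2])
blue [ 0.4482 -0.1775] yaw -89.1 L 0.0819 ([161.1, 76.7], [106.2, 80.4])
green [ 0.5865 -0.3655] yaw -80.9 L 0.0814 ([60.2, 169.3], [13.5, 179.4])
w4
red [ 0.5925 -0.1971] yaw -90.0 L 0.0822 ([476.2, 116.9], [530.2, 114.3])
blue [ 0.4459 -0.1791] yaw -91.0 L 0.082 ([456.3, 206.9], [505.5, 205.5])
yellow [ 0.4539 -0.3766] yaw -81.8 L 0.082 ([575.7, 202.1], [626.7, 193.2])
top0
red [ 0.5928 -0.194 ] yaw -91.0 L 0.0826 ([395.0, 200.5], [422.5, 201.4])
blue [ 0.4497 -0.1764] yaw -92.3 L 0.082 ([389.0, 247.6], [416.5, 249.2])
green [ 0.5873 -0.3644] yaw -81.0 L 0.0815 ([452.3, 206.4], [479.3, 202.6])
yellow [ 0.4573 -0.3739] yaw -80.2 L 0.082 ([455.7, 250.2], [483.0, 246.0])
```

```bash
cat >> h.py <<'E'
AL=np.radians(30)
OFF={0:.069,1:.023,2:-.023,3:-.069}
GX=.008
def pickpose(o,d,z=.0065):
    d=np.array([d[0],d[1],0.]);d/=np.linalg.norm(d)
    tz=-up*np.cos(AL)-d*np.sin(AL)
    return np.array([o[0],o[1],0])+d*GX+up*z, d, tz, np.cross(up,d)
def placepose(slot,lift,dx=0,dy=0,s=1):
    tz=-cx*np.cos(AL)-up*np.sin(AL)
    return MID+cx*(OFF[slot]+dx)+cy*dy+up*(.1075+GX+lift), q_from(tz,-s*cy)
def choose(o,d,slot):
    """jaw sign with the smallest joint motion, both ends reachable"""
    best=None; p,dd,tz,y=pickpose(o,d)
    for s in (1,-1):
        a=r.solve_ik(p,q_from(tz,s*y)); b=r.solve_ik(*placepose(slot,.17,s=s)); c=r.solve_ik(*placepose(slot,0,s=s))
        if a is None or b is None or c is None: continue
        m=max(abs(a[5]),abs(b[5]))
        if best is None or m<best[0]: best=(m,s)
    return best[1]
def pick(o,d,s,view=None):
    p,dd,tz,y=pickpose(o,d); q=q_from(tz,s*y)
    r.goto(p+up*.2,q); 
    if r.get_gripper_width()<.08: gripper_to(.085)
    r.line_to(p+up*.05,speed=.3); r.line_to(p,speed=.08); st('at')
    gripper_to(0,80); st('closed')
    r.line_to(p+up*.03,speed=.1); r.line_to(p+up*.3,speed=.3); st('lifted')
E
python3 - <<'E'
from h import *
o=np.array([.4478,-.178]); a=np.radians(-90.5); d=np.array([np.cos(a),np.sin(a)])
s=choose(o,d,3); print('s',s)
p,dd,tz,y=pickpose(o,d); q=q_from(tz,s*y); r.goto(p+up*.2,q); st()
im,c=snap('wrist','w5'); show(boards(im,c)); print(proj(c,[*o,.014]))
E
```

```text
s 1
 15.77 p [ 0.448  -0.1858  0.2067] w 0.0851 F [ 0.7 -0.2  0.5]
blue [ 0.4454 -0.1788] yaw -90.2 L 0.0818 ([316.0, 201.2], [316.3, 272.2])
yellow [ 0.0957 -0.0232] yaw 81.2 L 0.0899 ([17.9, 170.8], [41.6, 103.0])
[318.32261757 248.33890534]
```

View pics/w5.png

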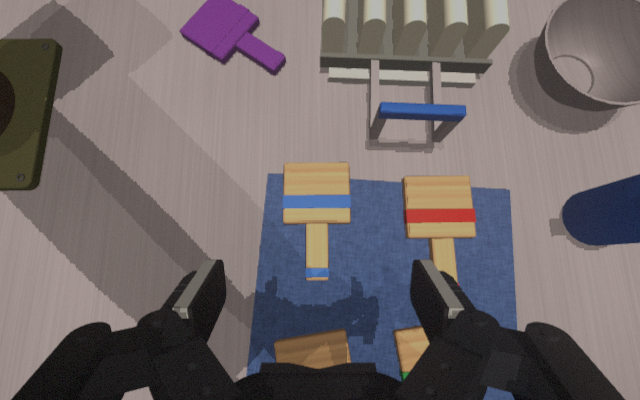

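Wrist view: the blue-stripe board has its blade at (317,193) and handle at (317,250), centred between the fingers. It has blue stripes on wood, so it isn't the purple decoy at (235,40). I'll pick it.

```bash
python3 - <<'E'
from h import *
o=np.array([.4465,-.1785]); a=np.radians(-90.4); d=np.array([np.cos(a),np.sin(a)])
pick(o,d,1)
r.goto(*placepose(3,.17)); st('pre')
snap('scene','s1'); snap('wrist','w6'); snap('top','t6')
E
python3 -c "
import cv2
a=cv2.imread('pics/s1.png')[60:260,200:460];b=cv2.imread('pics/w6.png')
cv2.imwrite('pics/s1z.png',cv2.resize(a,None,fx=3,fy=3))"
```

```text
at 17.49 p [ 0.4465 -0.1865  0.0065] w 0.0851 F [-0.2  0.8  0.8]
closed 18.26 p [ 0.4464 -0.1865  0.0065] w -0.0003 F [-1.   0.1  0.2]
lifted 19.76 p [ 0.4457 -0.186   0.3042] w 0.0001 F [-0.3  0.3 -0.6]
pre 21.84 p [0.4941 0.1123 0.3054] w 0.0003 F [-0.1 -0.  -0.2]
```

View pics/s1z.png

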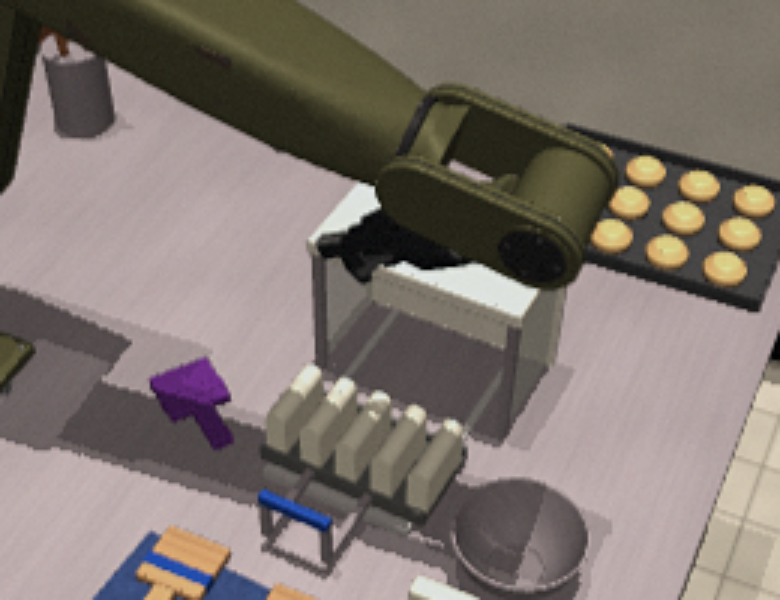

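View pics/w6.png

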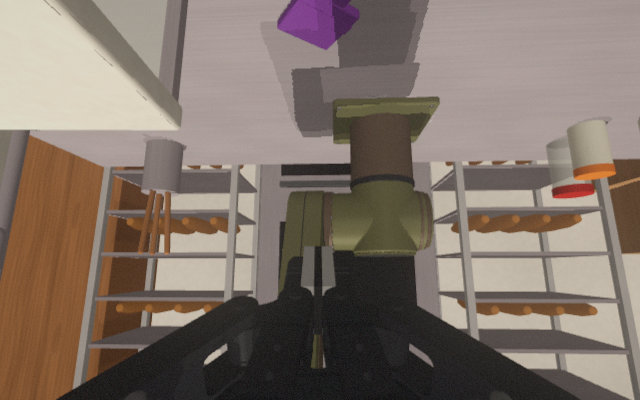

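The gripper closed on nothing. I'll look at where the board is now.

```bash
python3 - <<'E'
from h import *
gripper_to(.085)
o=np.array([.4465,-.1785]); a=np.radians(-90.4); d=np.array([np.cos(a),np.sin(a)])
p,dd,tz,y=pickpose(o,d); q=q_from(tz,y); r.goto(p+up*.2,q); st()
im,c=snap('wrist','w7'); show(boards(im,c))
E
```

```text
24.91 p [ 0.4466 -0.1863  0.2066] w 0.0851 F [-0.   0.3 -0.2]
blue [ 0.4459 -0.1788] yaw -90.6 L 0.082 ([318.1, 200.8], [317.8, 272.0])
yellow [ 0.0657 -0.0443] yaw -93.3 L 0.0778 ([18.6, 100.2], [3.2, 158.8])
```

View pics/w7.png

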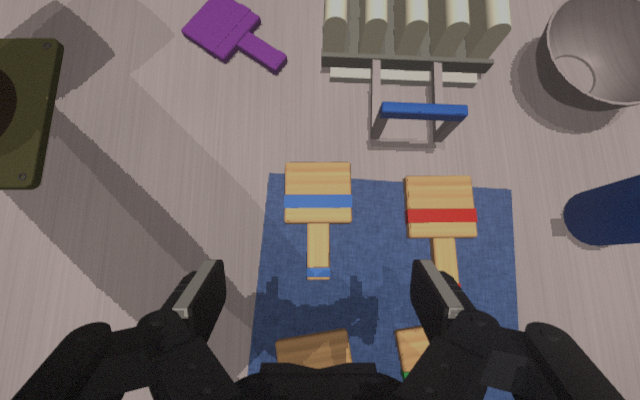

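```bash
python3 - <<'E'
from h import *
o=np.array([.4465,-.1787]); a=np.radians(-90.4); d=np.array([np.cos(a),np.sin(a)])
p,dd,tz,y=pickpose(o,d)
gripper_to(.045); st('pre')
r.line_to(p+up*.03,speed=.3); r.line_to(p+up*.002,speed=.05); st()
f0=np.array(r.get_contact_force())
z=.0085
while z>-.012:
    z-=.001; r.line_to([p[0],p[1],z],speed=.03); f=np.array(r.get_contact_force())
    print(round(z,4),np.round(f-f0,1))
    if f[2]-f0[2]>5: break
snap('wrist','w8')
E
```

```text
pre 25.43 p [ 0.4465 -0.1865  0.2065] w 0.0449 F [ 0.3 -0.6 -0.2]
 26.86 p [ 0.4464 -0.1867  0.0084] w 0.0449 F [ 0.1 -1.1 -0.5]
0.0075 [-0.4  1.   1. ]
0.0065 [0.3 0.7 1.3]
0.0055 [0.5 0.4 0.2]
0.0045 [-0.3  1.   0.6]
0.0035 [-0.7  0.6  1.7]
0.0025 [-0.3  0.6 -0.3]
0.0015 [1.  1.1 0.3]
0.0005 [-0.1  1.9  1. ]
-0.0005 [0.3 1.4 1.1]
-0.0015 [0.3 2.2 1.2]
-0.0025 [0.3 1.6 0.6]
-0.0035 [0.  1.1 0.7]
-0.0045 [0.1 0.9 0.8]
-0.0055 [-0.5  1.5 -0. ]
-0.0065 [0.7 1.2 0.5]
-0.0075 [-0.5  1.  -0.1]
-0.0085 [0.1 1.  0.4]
-0.0095 [1.2 2.4 0.4]
-0.0105 [-0.1  0.7  1. ]
-0.0115 [0.2 0.9 0.8]
-0.0125 [0.3 1.  0.4]
```

View pics/w8.png

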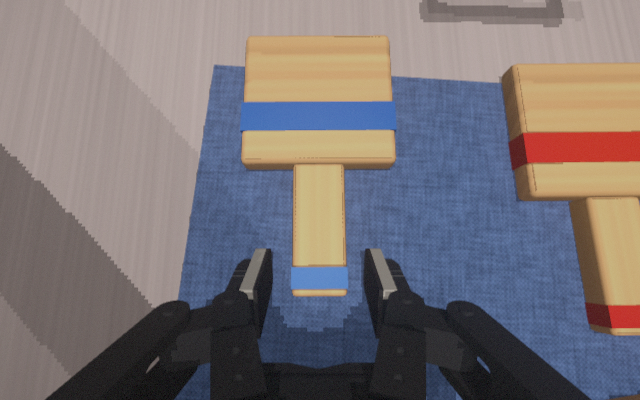

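```bash
python3 - <<'E'
from h import *
P=optics.camera_params('wrist');T=np.array(P['mount']);f=200/np.tan(np.radians(P['fovy'])/2)
for y in (.0225,.0427):
  for x in (-.011,0,.011):
    for t in (0,.01,.02,.03):
      q=T[:3,:3].T@(np.array([x,y,-t])-T[:3,3]); print(y,x,t,(q[:2]/q[2]*f+[P['cx'],P['cy']]).round(0))
print(R.from_quat(r.get_tool_rot()).as_matrix().round(3))
E
```

```text
0.0225 -0.011 0 [359. 261.]
0.0225 -0.011 0.01 [361. 270.]
0.0225 -0.011 0.02 [364. 280.]
0.0225 -0.011 0.03 [366. 292.]
0.0225 0 0 [360. 243.]
0.0225 0 0.01 [362. 252.]
0.0225 0 0.02 [364. 261.]
0.0225 0 0.03 [367. 272.]
0.0225 0.011 0 [360. 225.]
0.0225 0.011 0.01 [363. 233.]
0.0225 0.011 0.02 [365. 241.]
0.0225 0.011 0.03 [369. 251.]
0.0427 -0.011 0 [394. 261.]
0.0427 -0.011 0.01 [398. 270.]
0.0427 -0.011 0.02 [403. 280.]
0.0427 -0.011 0.03 [408. 292.]
0.0427 0 0 [396. 243.]
0.0427 0 0.01 [400. 252.]
0.0427 0 0.02 [405. 261.]
0.0427 0 0.03 [410. 272.]
0.0427 0.011 0 [397. 225.]
0.0427 0.011 0.01 [402. 233.]
0.0427 0.011 0.02 [407. 241.]
0.0427 0.011 0.03 [412. 251.]
[[ 0.006  1.     0.003]
 [ 0.866 -0.007  0.5  ]
 [ 0.5   -0.    -0.866]]
```

```bash
python3 - <<'E'
from h import *
a=np.radians(-90.4); d=np.array([np.cos(a),np.sin(a),0])
p=np.array(r.get_position())-d*.012; r.line_to(p,speed=.05)
f0=np.array(r.get_contact_force());z=p[2]
while z>-.035:
    z-=.001; r.line_to([p[0],p[1],z],speed=.03); f=np.array(r.get_contact_force())
    print(round(z,4),np.round(f-f0,1))
    if f[2]-f0[2]>4: break
st(); snap('wrist','w9'); snap('scene','s9')
E
python3 -c "
import cv2
a=cv2.imread('pics/s9.png')[170:370,140:400]
cv2.imwrite('pics/s9z.png',cv2.resize(a,None,fx=3,fy=3))"
```

```text
-0.0135 [-0.1 -0.2  0. ]
-0.0145 [ 0.2  1.9 -0.4]
-0.0155 [-0.5  1.1 -0.4]
-0.0165 [-0.5  1.6 -0.5]
-0.0175 [-1.4  0.3  1.2]
-0.0185 [-3.   0.3  6.9]
 34.05 p [ 0.4467 -0.1747 -0.0174] w 0.045 F [-2.6 -0.4  7.5]
```

View pics/w9.png

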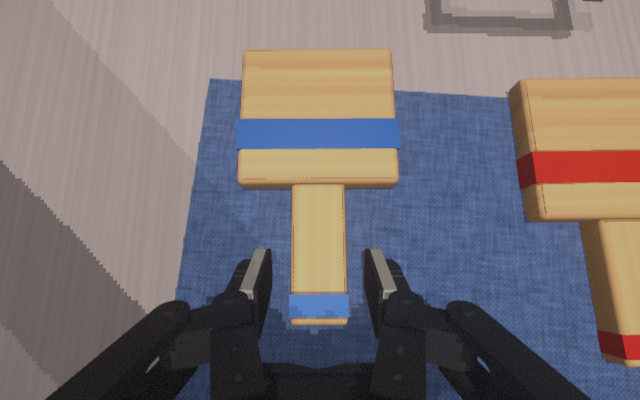

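View pics/s9z.png

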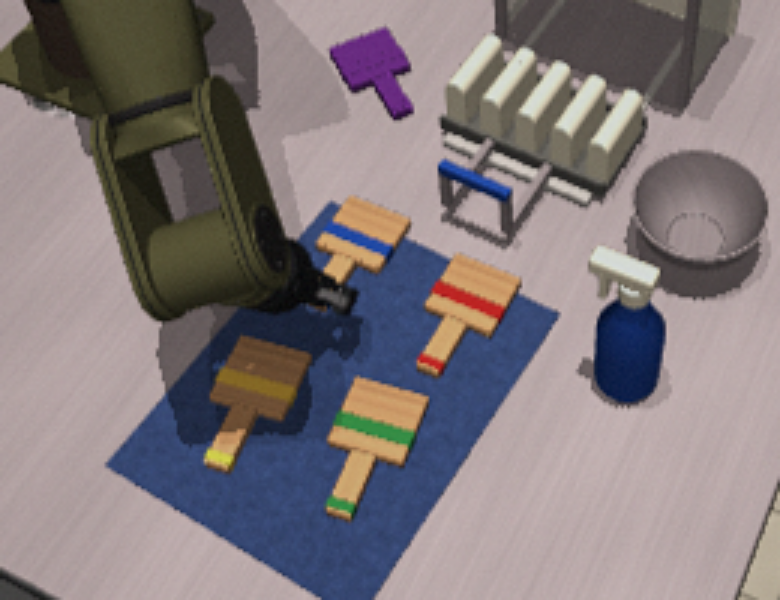

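```bash
python3 - <<'E'
from h import *
p=np.array(r.get_position()); p[2]=-.0145; r.line_to(p,speed=.05)
gripper_to(0,60); st('closed')
snap('wrist','w10')
p=np.array(r.get_position());r.line_to(p+up*.05,speed=.08); st('lift')
snap('wrist','w11')
E
```

```text
closed 34.71 p [ 0.4468 -0.1749 -0.0146] w 0.0243 F [-0.4 -0.9  0.9]
lift 35.53 p [ 0.4466 -0.1748  0.0354] w 0.0239 F [-0.5  0.9 -0.7]
```

View pics/w10.png

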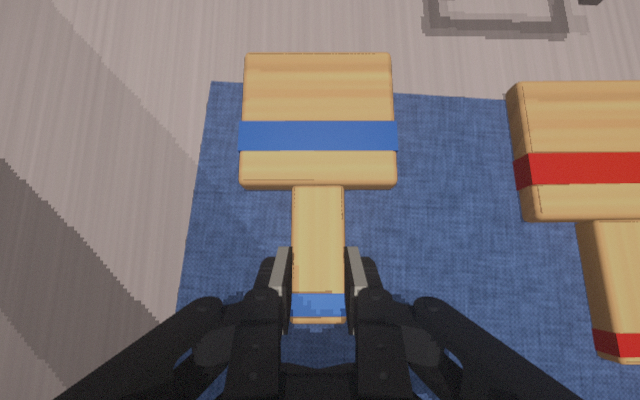

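View pics/w11.png

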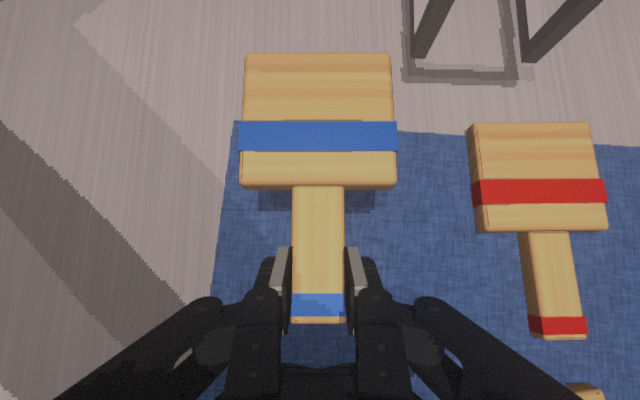

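Grasp confirmed: width is 24 mm and the stripes keep the same pixels (317,136)/(318,305) after the lift. The fingertips actually end about 25 mm behind the stated TCP, so I'm carrying measured offsets. On to pre-place.

```bash
cat >> h.py <<'E'
def place2(slot,lift,g,s=1,dx=0,dy=0):
    tz=-cx*np.cos(AL)-up*np.sin(AL)
    return MID+cx*(OFF[slot]+g[2]+dx)+cy*(dy-g[1])+up*(.1075+g[0]+lift), q_from(tz,-s*cy)
def expect(slot,lift,dx=0): # expected points: handle end, blade-stripe centre on -y edge etc.
    O=MID+cx*(OFF[slot]+dx)+up*(.1075+lift); return O
E
python3 - <<'E'
from h import *
g=(-.0038,0,-.0216)
p=np.array(r.get_position());r.line_to(p+up*.28,speed=.3)
r.goto(*place2(3,.17,g)); st('pre')
im,c=snap('scene','s12'); O=expect(3,.17); 
print('exp: end',proj(c,O+up*.0325),'bladebot +-y',proj(c,O-up*.1075+cy*.04),proj(c,O-up*.1075-cy*.04))
im2,c2=snap('top','t12'); print('top end',proj(c2,O+up*.0325),proj(c2,O-up*.1+cy*.04),proj(c2,O-up*.1-cy*.04))
a=im[60:260,200:460];cv2.imwrite('pics/s12z.png',cv2.resize(a,None,fx=3,fy=3)[:,:,::-1])
E
```

```text
pre 38.73 p [0.4725 0.1134 0.2937] w 0.0243 F [0.3 0.3 0.1]
exp: end [301.11699738 137.32904088] bladebot +-y [308.49132309 163.04412089] [296.39776733 178.07072332]
top end [304.74404119 230.23665783] [292.88538236 230.19768703] [323.13218451 232.14777403]
```

View pics/s12z.png

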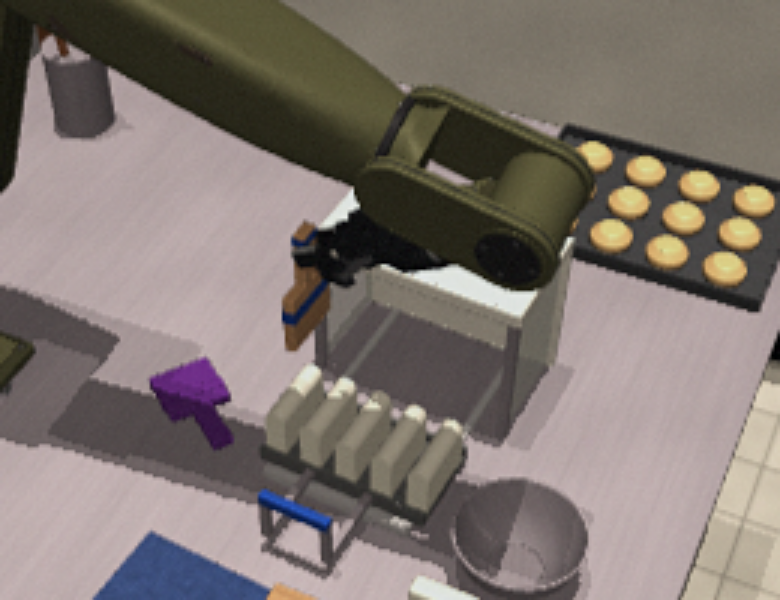

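View pics/t12.png

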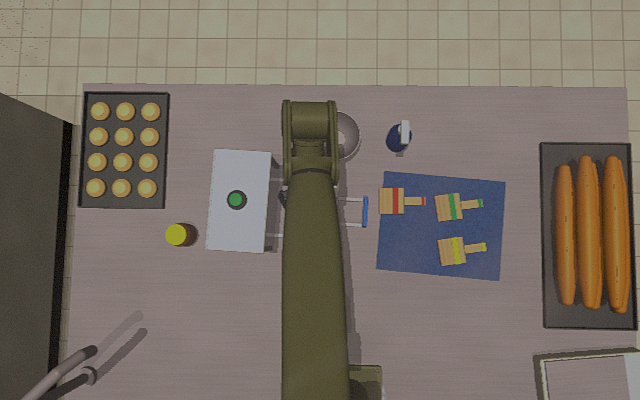

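Scene view: the board hangs upright, with its handle end at (301.7,135) against an expected (301,137) and its blade corner at (296.7,176) against (296.4,178). Inserting it.

```bash
cat >> h.py <<'E'
def insert(slot,g,s=1,dx=0,dy=0,start=.06,floor=-.006):
    P=lambda l: place2(slot,l,g,s,dx,dy)[0]
    r.line_to(P(start),speed=.2); f0=np.array(r.get_contact_force()); st('start')
    l=start
    while l>floor:
        l-=.004 if l>.012 else .002
        r.line_to(P(l),speed=.05); f=np.array(r.get_contact_force())-f0
        if np.abs(f).max()>4: print(round(l,4),f.round(1))
        if f[2]>10 : break
    st('end'); return l
E
python3 - <<'E'
from h import *
g=(-.0038,0,-.0216)
l=insert(3,g); print('lift at end',l)
im,c=snap('scene','s13')
a=im[60:260,200:460];cv2.imwrite('pics/s13z.png',cv2.resize(a,None,fx=3,fy=3)[:,:,::-1])
E
```

```text
start 39.53 p [0.473  0.1137 0.1847] w 0.0244 F [ 0.3  0.9 -1.2]
-0.004 [-0.2 -0.2  7.2]
-0.006 [-0.4 -1.4 13. ]
end 44.78 p [0.4729 0.1138 0.1216] w 0.0244 F [-0.2 -0.5 11.8]
lift at end -0.006000000000000028
```

View pics/s13z.png

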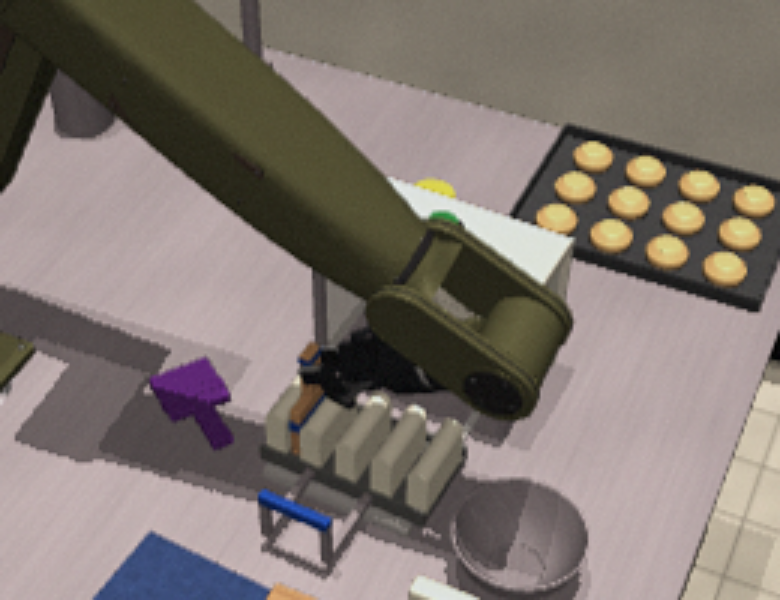

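```bash
cat >> h.py <<'E'
def release():
    p=np.array(r.get_position()); gripper_to(.06); 
    z=R.from_quat(r.get_tool_rot()).as_matrix()[:,2]
    r.line_to(p-z*.06,speed=.15); p=np.array(r.get_position()); r.line_to([p[0],p[1],.36],speed=.35)
ZG=-.0148; GXT=-.006
def hover(o,d,s,name=None):
    d=np.array([d[0],d[1],0.]);d/=np.linalg.norm(d)
    tz=-up*np.cos(AL)-d*np.sin(AL); q=q_from(tz,s*np.cross(up,d))
    r.goto(np.array([o[0],o[1],.2])+d*GXT,q)
    im,c=snap('wrist',name); return boards(im,c)
def grab(o,d,s):
    d=np.array([d[0],d[1],0.]);d/=np.linalg.norm(d)
    tz=-up*np.cos(AL)-d*np.sin(AL); q=q_from(tz,s*np.cross(up,d))
    p=np.array([o[0],o[1],0])+d*GXT
    gripper_to(.05); r.line_to(p+up*.1,q,speed=.2); r.line_to(p+up*.02,speed=.3); r.line_to(p+up*ZG,speed=.06); st('at')
    gripper_to(0,60); st('closed')
    t=np.array(r.get_position())-np.array([o[0],o[1],.007])
    g=(t@d,0*t@np.cross(up,d),t[2]); print('g',np.round(g,4))
    r.line_to(np.array(r.get_position())+up*.28,speed=.25); st('lift'); snap('wrist','grab%d'%int(r.get_time_s()))
    return g
def unit(deg): return np.array([np.cos(np.radians(deg)),np.sin(np.radians(deg))])
E
python3 - <<'E'
from h import *
release(); st()
im,c=snap('scene','s14')
a=im[60:260,200:460];cv2.imwrite('pics/s14z.png',cv2.resize(a,None,fx=3,fy=3)[:,:,::-1])
o,d=np.array([.5928,-.1965]),unit(-90)
b=hover(o,d,1,'w14'); show(b); st()
E
```

```text
46.58 p [0.5239 0.1114 0.3594] w 0.0598 F [-0.7 -0.  -1. ]
red [ 0.5914 -0.197 ] yaw -90.0 L 0.0819 ([317.4, 212.0], [317.4, 285.5])
 48.73 p [ 0.593  -0.19    0.1999] w 0.0597 F [ 0.2 -0.3  0.8]
```

View pics/s14z.png

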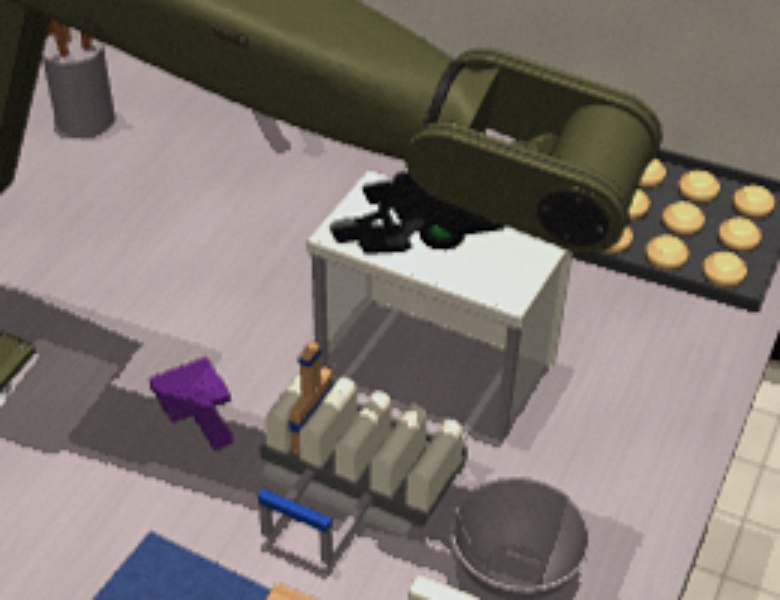

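View pics/w14.png

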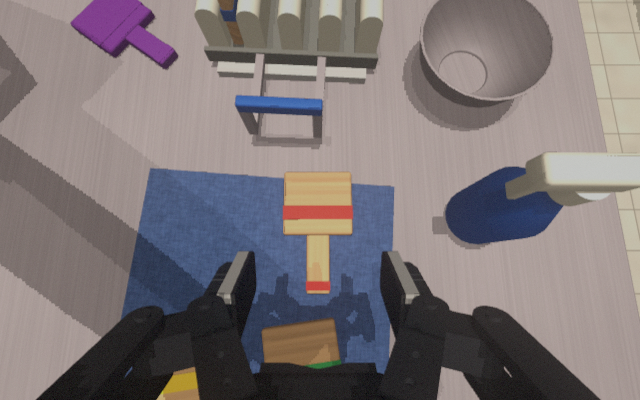

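The blue board stands in the nearest slot (scene zoom (310,400)), and the red board is centred at (318,205)–(318,285). Picking red.

```bash
cat >> h.py <<'E'
def place_seq(slot,g,s=1):
    r.goto(*place2(slot,.17,g,s)); st('pre')
    im,c=snap('scene','pre%d'%slot); O=expect(slot,.17)
    print('exp end',proj(c,O+up*.0325).round(1),'bot',proj(c,O-up*.1075-cy*.04).round(1))
    cv2.imwrite('pics/pre%dz.png'%slot,cv2.resize(im[60:260,200:460],None,fx=3,fy=3)[:,:,::-1])
E
python3 - <<'E'
from h import *
o,d=np.array([.592,-.197]),unit(-90)
g=grab(o,d,1)
if r.get_gripper_width()>.015: place_seq(2,g)
E
```

```text
at 50.79 p [ 0.592  -0.191  -0.0149] w 0.0501 F [-0.1  0.4 -0.1]
closed 51.13 p [ 0.5925 -0.1915 -0.0141] w 0.024 F [ 0.2 -1.2  2.6]
g [-0.0055  0.     -0.0211]
lift 52.41 p [ 0.5917 -0.1911  0.2637] w 0.0241 F [ 0.5  0.9 -2. ]
pre 54.46 p [0.5191 0.1112 0.2919] w 0.024 F [ 0.1  0.4 -1.6]
exp end [314.4 142. ] bot [308.8 182.9]
```

View pics/pre2z.png

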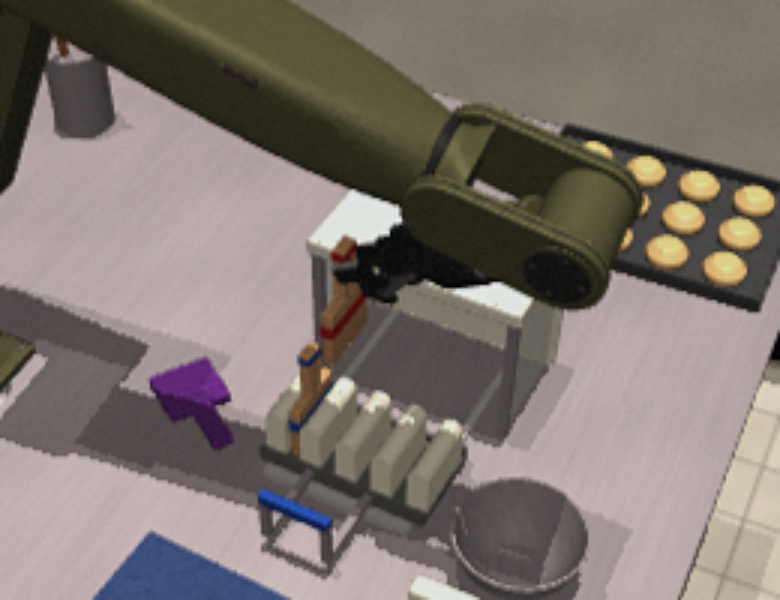

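Handle end is at (314.7,140), expected (314.4,142), so it's upright. I'll insert it, release, then hover over green.

```bash
python3 - <<'E'
from h import *
g=(-.0055,0,-.0211)
print(insert(2,g)); 
E
python3 - <<'E'
from h import *
release()
im,c=snap('scene','s15')
cv2.imwrite('pics/s15z.png',cv2.resize(im[60:260,200:460],None,fx=3,fy=3)[:,:,::-1])
b=hover(np.array([.5868,-.365]),unit(-81),1,'w15'); show(b); st()
E
```

```text
start 55.21 p [0.5194 0.1115 0.183 ] w 0.0241 F [ 0.  -0.1 -1.1]
-0.004 [-0.7 -0.3  7.2]
-0.006 [-0.2 -0.2 12.9]
end 60.46 p [0.5193 0.1116 0.1201] w 0.0246 F [-0.2 -0.3 11.8]
-0.006000000000000028
green [ 0.5842 -0.3671] yaw -81.4 L 0.0818 ([316.1, 213.3], [315.5, 286.8])
 64.58 p [ 0.5862 -0.3585  0.1999] w 0.0596 F [-0.6 -0.   0. ]
```

View pics/s15z.png

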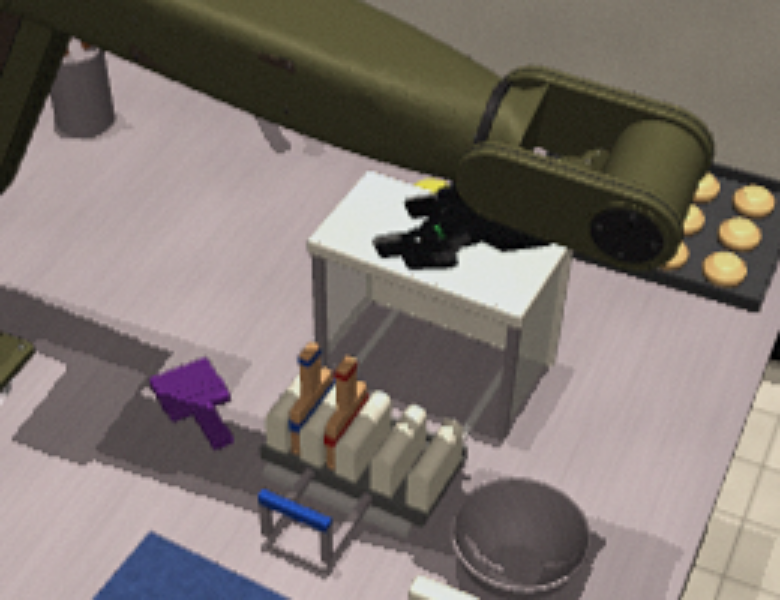

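View pics/w15.png

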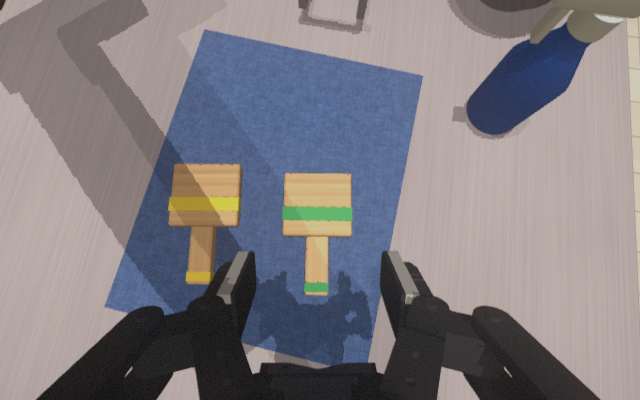

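Blue and red both stand. Green is centred at (317,213)–(316,287), so I'll pick it for slot 1.

```bash
python3 - <<'E'
from h import *
o,d=np.array([.585,-.3665]),unit(-81.3)
g=grab(o,d,1)
if r.get_gripper_width()>.015: place_seq(1,g)
E
```

```text
at 66.64 p [ 0.5841 -0.3605 -0.0149] w 0.05 F [-0.1  0.2 -0.9]
closed 66.98 p [ 0.5846 -0.3611 -0.014 ] w 0.0243 F [-0.3 -1.   1.8]
g [-0.0054  0.     -0.021 ]
lift 68.26 p [ 0.5839 -0.3606  0.2636] w 0.0241 F [-0.5  0.5 -1. ]
pre 70.53 p [0.5652 0.1089 0.2921] w 0.0242 F [ 0.5  0.6 -1.3]
exp end [328.  146.8] bot [321.6 187.8]
```

View pics/pre1z.png

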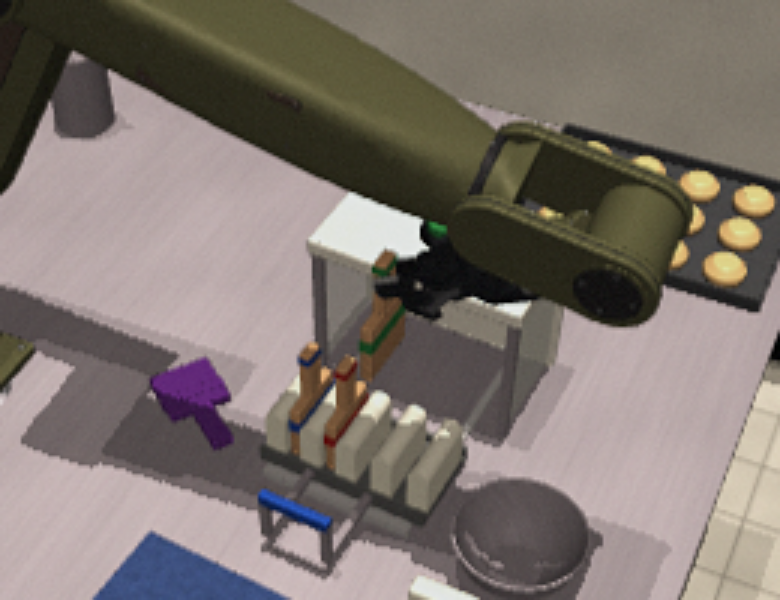

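Green is upright, with its handle end at (328,145) against an expected (328,147).

```bash
python3 - <<'E'
from h import *
print(insert(1,(-.0054,0,-.021))); st()
release()
im,c=snap('scene','s16')
cv2.imwrite('pics/s16z.png',cv2.resize(im[60:260,200:460],None,fx=3,fy=3)[:,:,::-1])
b=hover(np.array([.455,-.375]),unit(-81),1,'w16'); show(b); st()
E
```

```text
start 71.28 p [0.5655 0.1093 0.1832] w 0.0242 F [-0.2 -0.6 -0.4]
-0.004 [-0.3 -0.3  5.9]
-0.006 [-0.6 -0.8 10.2]
end 76.53 p [0.5654 0.1093 0.1193] w 0.0242 F [-0.8 -1.4  9.8]
-0.006000000000000028
 76.53 p [0.5654 0.1093 0.1193] w 0.0242 F [-0.8 -1.4  9.8]
yellow [ 0.4533 -0.376 ] yaw -81.1 L 0.0814 ([316.7, 212.4], [316.5, 285.5])
 80.76 p [ 0.4545 -0.3687  0.2   ] w 0.0603 F [ 0.7  0.1 -0. ]
```

View pics/s16z.png

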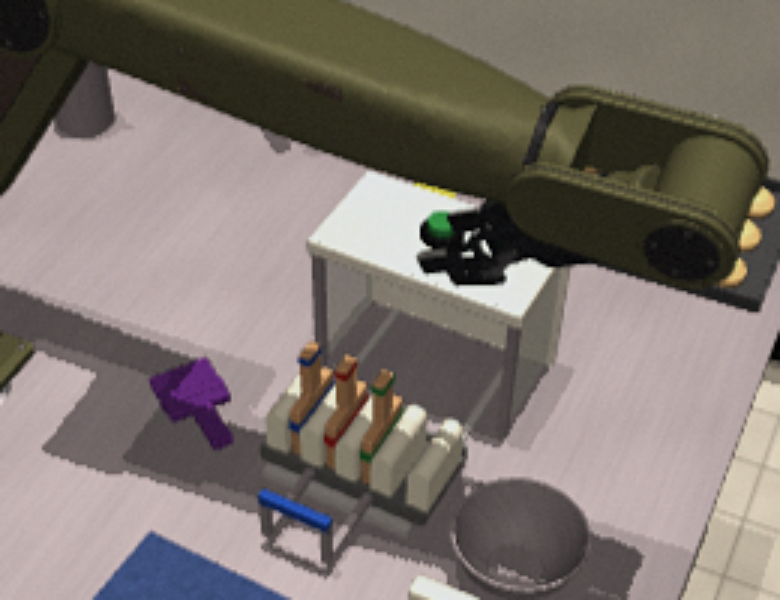

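View pics/w16.png

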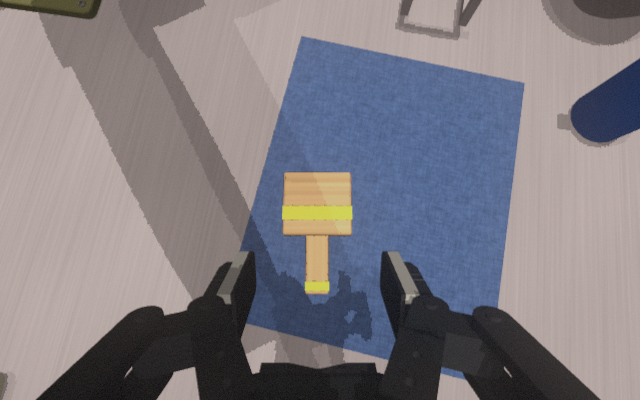

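Three boards stand. Yellow, the last one, is centred at (317,212)–(317,286). Picking it for slot 0.

```bash
python3 - <<'E'
from h import *
o,d=np.array([.454,-.3757]),unit(-81.1)
g=grab(o,d,1)
if r.get_gripper_width()>.015: place_seq(0,g)
E
```

```text
at 82.83 p [ 0.4531 -0.3697 -0.0149] w 0.0498 F [ 0.9  0.  -0. ]
closed 83.17 p [ 0.4535 -0.3704 -0.0141] w 0.0242 F [ 0.3 -0.5  2.2]
g [-0.0053  0.     -0.0211]
lift 84.44 p [ 0.4529 -0.3697  0.2638] w 0.0243 F [ 0.5  0.3 -0.9]
pre 86.83 p [0.6109 0.1066 0.2922] w 0.0245 F [ 0.8  0.5 -1. ]
exp end [341.8 151.7] bot [334.5 192.9]
```

View pics/pre0z.png

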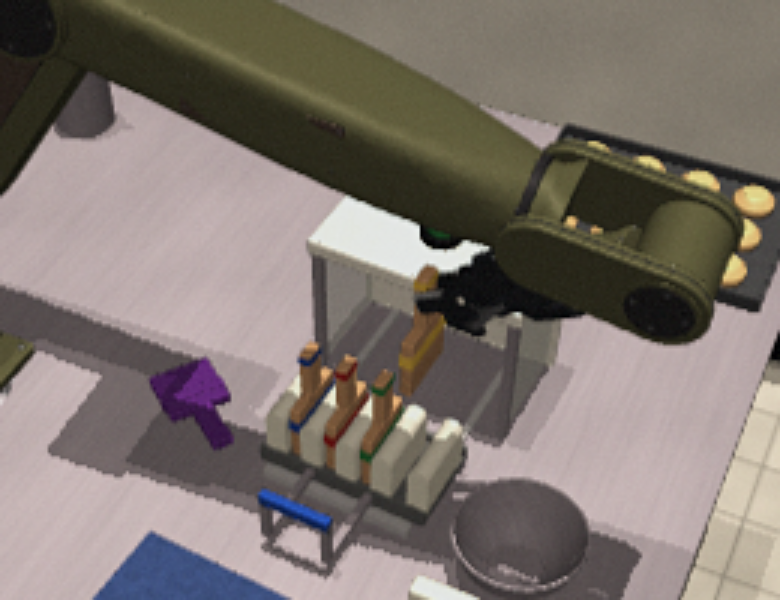

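```bash
python3 - <<'E'
from h import *
print(insert(0,(-.0053,0,-.0211)))
release()
im,c=snap('scene','s17')
cv2.imwrite('pics/s17z.png',cv2.resize(im[60:260,200:460],None,fx=3,fy=3)[:,:,::-1])
gripper_to(.085)
r.goto([.5537,-.047,.33],q_from(-up,cy)); st()
im,c=snap('wrist','w17')
E
```

```text
start 87.58 p [0.6113 0.1071 0.1833] w 0.0238 F [ 0.3 -0.7 -0.6]
-0.004 [ 0.1 -0.2  4.8]
-0.006 [-0.4 -0.1 11. ]
end 92.83 p [0.6112 0.1072 0.1195] w 0.0245 F [-0.1 -0.8 10.4]
-0.006000000000000028
 97.91 p [ 0.5538 -0.047   0.33  ] w 0.0853 F [-0.5 -0.3  0.5]
```

View pics/s17z.png

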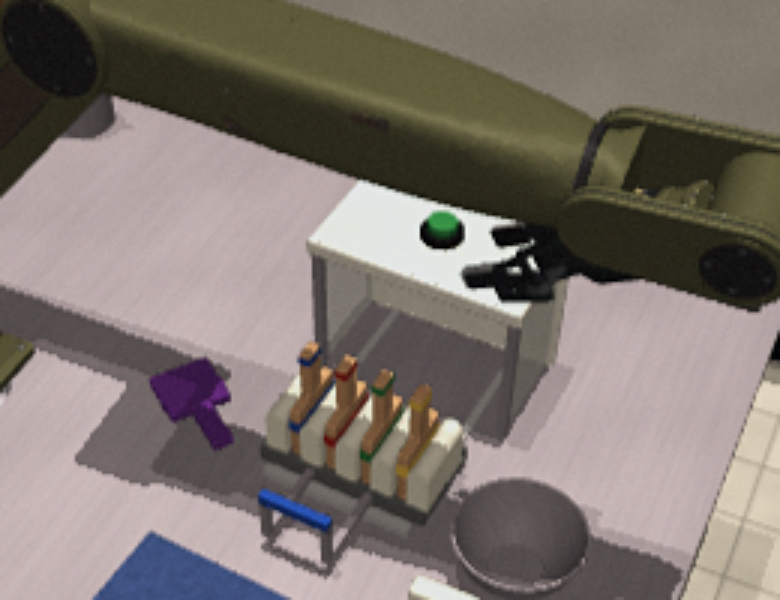

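View pics/w17.png

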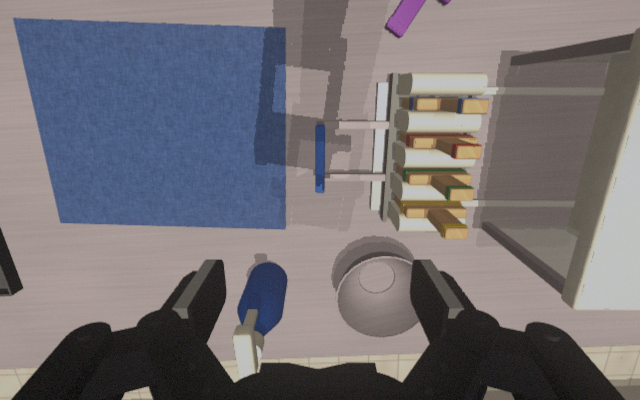

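All four boards stand in their slots, the mat is empty, and the bar is at (320,158). Sliding the rack home.

```bash
python3 - <<'E'
from h import *
r.line_to([.5537,-.047,.15],speed=.25); r.line_to([.5537,-.047,.064],speed=.1); st('down')
gripper_to(0,70); st('grip'); f0=np.array(r.get_contact_force())
p=np.array(r.get_position()); 
for k in (.06,.12,.165):
    r.line_to(p+cy*k,speed=.08); st()
while k<.192:
    k+=.003; r.line_to(p+cy*k,speed=.04); f=np.array(r.get_contact_force())-f0; print(round(k,3),f.round(1),r.get_position()[1].round(4))
    if f[1]<-14: break
st()
E
python3 - <<'E'
from h import *
gripper_to(.085); st()
p=np.array(r.get_position()); r.line_to([p[0],p[1],.2],speed=.2); r.line_to([p[0],p[1],.33],speed=.3)
im,c=snap('wrist','w18'); b=blobs(mask(im,'blue',100,50),50)
for x in b: 
    if x[2][2]<20: print(x,onz(c,x[1],.09))
# compare with home view pose w1
im,c=snap('scene','s18');cv2.imwrite('pics/s18z.png',cv2.resize(im[60:260,200:460],None,fx=3,fy=3)[:,:,::-1])
E
```

```text
down 99.83 p [ 0.5544 -0.0471  0.0649] w 0.0849 F [ 0.3 -0.1 -0.2]
grip 100.51 p [ 0.5538 -0.0451  0.0645] w 0.0091 F [-1.3  7.1  3.6]
 101.43 p [0.557  0.0156 0.0645] w 0.0095 F [2.1 2.5 0.4]
 102.33 p [0.5602 0.0762 0.0645] w 0.009 F [ 5.2  0.9 -2.7]
 103.05 p [0.5626 0.1213 0.0646] w 0.0096 F [ 6.4  1.6 -2.5]
0.168 [ 6.2 -6.2 -6.2] 0.1237
0.171 [ 7.5 -8.7 -6.7] 0.1265
0.174 [ 7.8 -7.  -6.2] 0.1295
0.177 [ 7.3 -7.7 -6.6] 0.1324
0.18 [ 7.5 -9.9 -5.2] 0.1348
0.183 [  7.4 -19.9  -4. ] 0.1348
 104.55 p [0.5633 0.1348 0.0646] w 0.0094 F [  6.1 -12.9  -0.3]
 105.27 p [0.5624 0.1379 0.0645] w 0.085 F [0.8 0.1 0.2]
(567, [315.3, 159.2], [311, 127, 10, 67]) [0.56008085 0.13486706 0.09      ]
```

View pics/s18z.png

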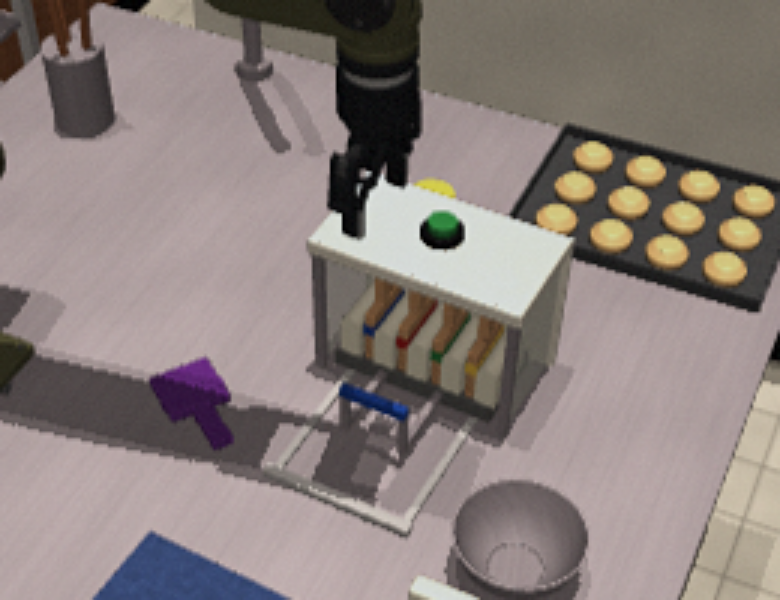

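View pics/w18.png

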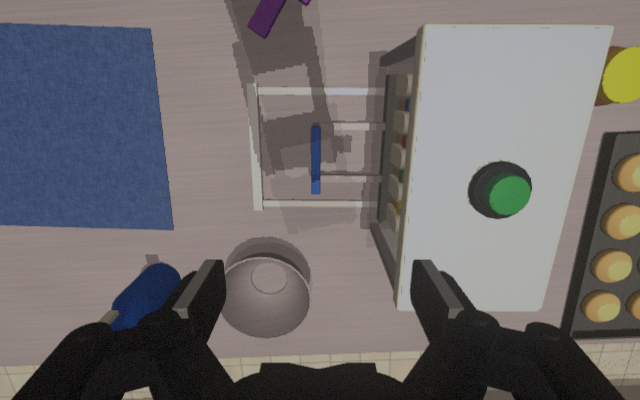

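The rack travelled 0.180 m from stop to stop, and the force rise confirms it's home. The boards are seated in the scene view at (380,330)…(485,350). Now the button.

```bash
python3 - <<'E'
from h import *
c1=cam('wrist'); im=cv2.imread('pics/w18.png')[:,:,::-1].copy()
b=[x for x in blobs(mask(im,'green',100,50),100)][0]; B=onz(c1,b[1],.225); print(b,B)
ims,cs=snap('scene'); bs=[x for x in blobs(mask(ims,'green',100,50),30) if x[1][1]<150][0]; print(bs,tri([ray(c1,b[1]),ray(cs,bs[1]),ray(cam('top'),(235.2,199))]))
q=q_from(-up,cy)
x,y=.572,.3005
gripper_to(0,40)
r.goto([x,y,.33],q); r.line_to([x,y,.25],speed=.15); st()
f0=np.array(r.get_contact_force()); z=.25
while z>.175:
    z-=.002; r.line_to([x,y,z],speed=.04); f=np.array(r.get_contact_force())-f0
    if abs(f[2])>1.5: print(round(z,4),f.round(1))
    if f[2]>14: break
st(); r.sleep(.3); snap('scene','s19')
r.line_to([x,y,.33],speed=.15); st()
im,c=snap('scene','s20')
cv2.imwrite('pics/s20z.png',cv2.resize(im[60:260,200:460],None,fx=3,fy=3)[:,:,::-1])
im=cv2.imread('pics/s19.png');cv2.imwrite('pics/s19z.png',cv2.resize(im[60:260,200:460],None,fx=3,fy=3))
E
```

```text
(1251, [509.2, 194.9], [489, 176, 42, 39]) [0.57121805 0.30222984 0.225     ]
(65, [347.2, 134.3], [343, 131, 10, 8]) (array([0.57167771, 0.30143428, 0.22809049]), [np.float64(0.0015740240686366895), np.float64(0.0009721844463375147), np.float64(0.0021237212009159578)])
 108.97 p [0.5726 0.3001 0.251 ] w -0.0002 F [ 0.6 -0.3 -0.2]
0.21 [-1.   0.   2.5]
0.208 [-0.4  1.   3.1]
0.206 [-0.5  0.2  3.8]
0.204 [-0.1  0.6  5.1]
0.202 [-2.6 -1.2 10. ]
0.2 [-5.  -1.1 15.8]
 115.22 p [0.5723 0.3007 0.2037] w 0.0002 F [-4.4 -1.4 15.6]
 116.58 p [0.5714 0.3002 0.3279] w 0.0001 F [ 0.5 -0.5 -0.4]
```

View pics/s19z.png

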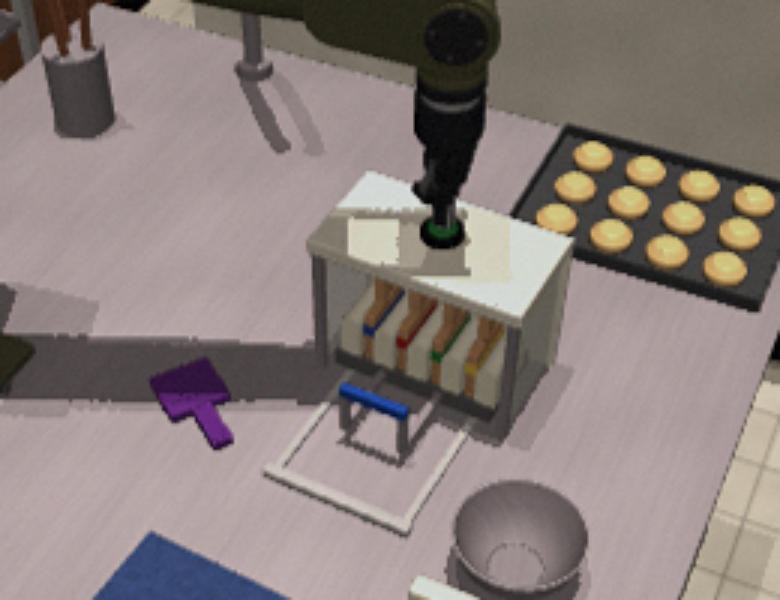

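View pics/s20z.png

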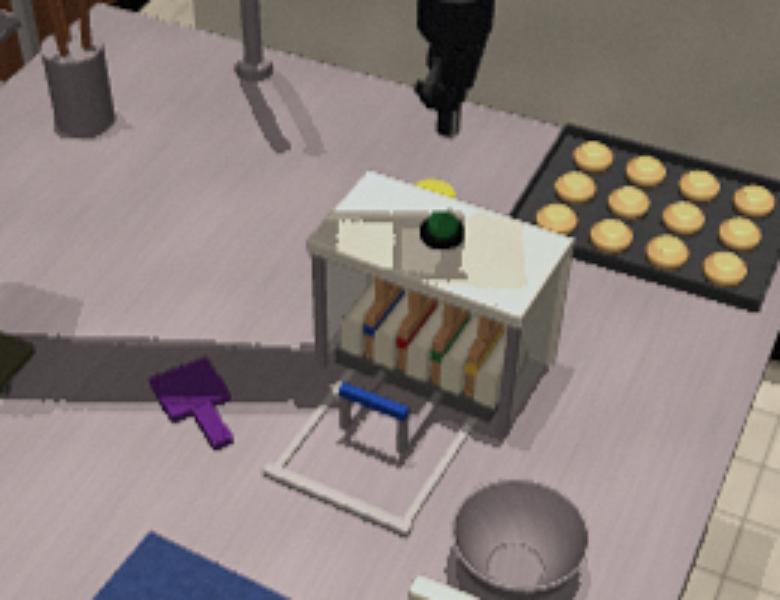

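The button was pressed to its stop: 5 N, then stiff up to 16 N, and it's visibly sunk at (440,235). It's up again now. The rack is home, the boards stand, and the arm is clear, so I'm handing in.

```bash
python3 - <<'E'
from h import *
workorder.sign_off(); st()
E
```

```text
the job is handed in; nothing more can be done
the job is handed in; nothing more can be done
```

I drew the rack out and stood the four boards on the counter upright, one to a slot. From nearest to farthest they are blue, red, green and yellow. Then I slid the rack home, pressed the green button, let go and handed the job in. No verdict came back.

**Last checks before hand-in:**
- **Rack:** it travelled 0.180 m from stop to stop, and the force rose at both ends.
- **Boards:** each met the slot floor at about 10–13 N with almost no side force. The final picture shows all four upright under the hood.
- **Button:** force built to 5 N and then went stiff up to 16 N, so it was fully down. It is up again in the final picture.
- **Arm and other objects:** the gripper was clear at about z = 0.33 m. The bowl, spray bottle and jar stayed in place in the camera views. The clock read about 117 s.

**What failed or disagreed:**
- **Missed grasp:** my first grasp on the blue board closed on nothing. With the gripper part open, the fingertips ended about 25 mm behind the stated TCP. I found the true depth by touching down lightly on the counter and used that offset for all four boards.
- **Measurements:** camera positions differed by 2–6 mm between views. The wrist view put the bar about 7 mm further in at the end than at the start, so the rack may not have been quite home when I began.

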